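# Put the washed gas hob back together

### The job

The gas hob has been taken apart for cleaning: put each burner cap that is on the drying mat back level on the burner of its size, and turn all three gas valves off. Every burner that has its cap gets a control knob, pushed fully home on its square stem with the pointer at the off dot; if a burner's cap is missing, leave its stem bare so that nobody can light it, and leave the knob left over on the mat. Do not disturb the soap bottle, the mug or the brush.

Things in the scene. Friction and masses are not known exactly. Their poses are not given: they have to be found in the camera images.
- hob: Gas hob: steel plate 330 mm deep (x), 580 wide (y), 8 thick, fixed on the worktop. Origin: centre of underside; x points away from the robot, y to its left. Burners at x = +55 mm, y = +180 (left), 0, -180 (right); each one's valve stem at x = -85, same y, and a black off dot 40 mm beyond the stem (dashes left of the stem: open settings). The pan supports stacked beyond it are not needed.
- mat: Grey drying mat, fixed, 320 mm (x) by 250 mm (y), 4 mm thick, on the worktop left of the hob. Origin: centre of its underside. The washed caps and knobs stand on it in no order.
- burner_left (a point): Rim centre of the left burner's aluminium crown, 28 mm above the hob's top; it takes the medium cap. The crown is 52 mm across, free on all sides; in its top is a round pocket, at least 5 mm deep, which the cap's foot fits with about 2 mm of play all round, the cap's disc then resting on the rim.
- burner_middle (a point): Rim centre of the middle burner's aluminium crown, 28 mm above the hob's top; it takes the large cap. The crown is 62 mm across, free on all sides; in its top is a round pocket, at least 5 mm deep, which the cap's foot fits with about 2 mm of play all round, the cap's disc then resting on the rim.
- burner_right (a point): Rim centre of the right burner's aluminium crown, 28 mm above the hob's top; it takes the small cap. The crown is 42 mm across, free on all sides; in its top is a round pocket, at least 5 mm deep, which the cap's foot fits with about 2 mm of play all round, the cap's disc then resting on the rim.
- stem_left (a point): Top centre of the left burner's valve stem: upright brass shaft, 12 mm square, 18 mm high above a 58 mm round steel collar (collar top 3 mm above the hob's top); its top 4 mm taper to 6 mm square. z up; x is where the pointer of a rightly fitted knob must point; turns with the valve. A fitted knob turns it, or pinching two faces.
- valve_left (a joint): Angle of the left valve (rad): 0 is off, at a stop, the stem's x along the hob's x (to the off dot). It opens anticlockwise seen from above, to a stop at 1.57; at the start it always stands open by 20 to 72 degrees. Light friction (0.06 N m) holds it where it is left.
- stem_middle (a point): Top centre of the middle burner's valve stem: upright brass shaft, 12 mm square, 18 mm high above a 58 mm round steel collar (collar top 3 mm above the hob's top); its top 4 mm taper to 6 mm square. z up; x is where the pointer of a rightly fitted knob must point; turns with the valve. A fitted knob turns it, or pinching two faces.
- valve_middle (a joint): Angle of the middle valve (rad): 0 is off, at a stop, the stem's x along the hob's x (to the off dot). It opens anticlockwise seen from above, to a stop at 1.57; at the start it always stands open by 20 to 72 degrees. Light friction (0.06 N m) holds it where it is left.
- stem_right (a point): Top centre of the right burner's valve stem: upright brass shaft, 12 mm square, 18 mm high above a 58 mm round steel collar (collar top 3 mm above the hob's top); its top 4 mm taper to 6 mm square. z up; x is where the pointer of a rightly fitted knob must point; turns with the valve. A fitted knob turns it, or pinching two faces.
- valve_right (a joint): Angle of the right valve (rad): 0 is off, at a stop, the stem's x along the hob's x (to the off dot). It opens anticlockwise seen from above, to a stop at 1.57; at the start it always stands open by 20 to 72 degrees. Light friction (0.06 N m) holds it where it is left.
- cap_small: The small burner cap: black enamelled steel disc 48 mm in diameter, 9 mm thick, over a round foot 24 mm in diameter, 5 mm high (14 mm in all, about 62 g). Origin: centre of the foot's underside, z up. Stands on its foot on the mat. One of the three caps may be missing at the start.
- cap_medium: The medium burner cap: black enamelled steel disc 58 mm in diameter, 9 mm thick, over a round foot 34 mm in diameter, 5 mm high (14 mm in all, about 90 g). Origin: centre of the foot's underside, z up. Stands on its foot on the mat. One of the three caps may be missing at the start.
- cap_large: The large burner cap: black enamelled steel disc 68 mm in diameter, 9 mm thick, over a round foot 44 mm in diameter, 5 mm high (14 mm in all, about 124 g). Origin: centre of the foot's underside, z up. Stands on its foot on the mat. One of the three caps may be missing at the start.
- knob_a: Black plastic knob, 90 g; the three are alike, any fits any stem. Round skirt 56 mm wide with flat top at 24 mm height; across it a grip bar 14 mm thick, from 24 to 44 mm height, along x from -26 to +35 mm (the last 9 mm, 8 thick, is the pointer; white line on top). In the underside a 13.5 mm square bore along x and y, 20 mm deep. Origin: centre of underside, z up.
- knob_a_nose (a point): Tip of the pointer of knob_a: 35 mm from its axis along its +x, 34 mm above its underside. Fully home, the knob's skirt rests on the stem's collar.
- knob_b: Black plastic knob, 90 g; the three are alike, any fits any stem. Round skirt 56 mm wide with flat top at 24 mm height; across it a grip bar 14 mm thick, from 24 to 44 mm height, along x from -26 to +35 mm (the last 9 mm, 8 thick, is the pointer; white line on top). In the underside a 13.5 mm square bore along x and y, 20 mm deep. Origin: centre of underside, z up.
- knob_b_nose (a point): Tip of the pointer of knob_b: 35 mm from its axis along its +x, 34 mm above its underside. Fully home, the knob's skirt rests on the stem's collar.
- knob_c: Black plastic knob, 90 g; the three are alike, any fits any stem. Round skirt 56 mm wide with flat top at 24 mm height; across it a grip bar 14 mm thick, from 24 to 44 mm height, along x from -26 to +35 mm (the last 9 mm, 8 thick, is the pointer; white line on top). In the underside a 13.5 mm square bore along x and y, 20 mm deep. Origin: centre of underside, z up.
- knob_c_nose (a point): Tip of the pointer of knob_c: 35 mm from its axis along its +x, 34 mm above its underside. Fully home, the knob's skirt rests on the stem's collar.
- soap: Bystander: clear soap bottle with a white cap, 60 mm across, 190 mm tall, beyond the hob. Origin: centre of its underside.
- mug: Bystander: white mug, 80 mm across, 95 mm tall, right of the hob. Origin: centre of its underside.
- brush: Bystander: a washing-up brush lying beyond the hob.
Things that resemble listed ones, but are neither listed nor needed, are in the scene too. Leave any pink or yellow look-alike of the knob_a alone.

How it is judged:
By the outcome, as a careful person would: the job done as asked, in the order asked, and still so for the second after the job is handed in, with the robot touching nothing.
Of cap_small, cap_medium, cap_large only 2 to 3 are there at a start; the rules pass over those that are not, and their reading is None.
At some moment in a run one of knob_a, knob_b, knob_c, cap_small, cap_medium, cap_large may be knocked a few centimetres aside while the robot is not near it.
Once in a run the grip may slacken for a moment while it holds something.
It also fails if it takes over 210 s, if anything falls off the work surface, if the arm or the gripper's body presses on something with over 40 N, if the wrist force passes 120 N, or if a joint passes its speed limit or range.

### The arm

A 6-joint arm with a two-finger parallel gripper is mounted at the origin on the work surface. World frame = base frame: x ahead of the robot, y to its left, z up, the work surface at z = 0. Lengths are in m, angles in rad, forces in N, time in s.
With the tool pointing down it reaches from about 0.35 to 0.8 m from the base axis. Payload 7.3 kg.
Tool frame: the origin (TCP) lies midway between the tips of the shut fingers; the grasp point (between the pads) lies 19 mm behind it (pinch_z is the distance from the TCP to the grasp point, in m); z points along the fingers, y is the direction in which the jaws open and shut (so a half turn about z gives the same grasp; the last joint's range is limited). The gripper opens to 85 mm and grips with 20 to 120 N. Pads are 22 mm wide; open, the fingers measure 114 mm over their backs; the gripper's body (76 mm by 85 mm) begins 54 mm behind the grasp point. The pads swing forward as they close: fully open they stand 13 mm farther back than shut.
Start: joints at [-1.452, 0.342, 1.524, -0, 1.275, -0.146], TCP at [0.137, -0.507, 0.231] pointing down, gripper open.
Joint ranges: [-2.53, 2.53], [-0.77, 2.02], [0.04, 2.7], [-1, 4.14], [0.28, 2.66], [-3.11, 3.11]. Speed limits (rad/s): [2.57, 2.57, 3.14, 3.14, 3.14, 3.14].

### API

Orientations are given as a unit quaternion [w, x, y, z].
In Python, from station import * gives the robot as it stands.
- The arm moves only by the tool carry_out, never from a script. Its argument "targets" is a list that holds one entry, the list of rows, each a list of 6 numbers: the shift along the tool's x, y, z as a fraction of full scale, then the turn, a rotation vector about the tool's x, y, z as a fraction of full scale. In form: [[[tx, ty, tz, ax, ay, az], ...]]. A call has 1 to 12 rows; each row is the pose to reach, as a shift and turn from the pose commanded when the call began, along the tool's axes at that moment, turning the shorter way round; what a row does not reach only later rows make up. Full scale, the value 1, is 40 cm for a shift and pi rad for a turn. A row lasts 1/8 s, in which the tool goes at most 62.5 mm and 10.7 degrees, less where a joint would pass 70% of its speed; a pose out of reach is approached as far as the arm can. A call with a number of a shift or a turn outside -1 to 1 is refused whole. A call with a gripper value outside its range is refused whole. "fingers" is the gripper command: -1 is shut, 1 is fully open, values between are in proportion, set as the call begins (left out, the last holds). The fingers move at their own pace and stop on an object; the grip force is fixed at half the most. Time passes only in rows, so rows that repeat a pose let the fingers close. It gives the time, the measured TCP pose, the force and the opening at its end, in the units of the state.
- read_state(): the state, without advancing time (a new reading comes with each control period).
- read_camera(name): name is "side" or "top" or "wrist"; returns the picture (480x640x3 uint8, red, green, blue); there is no depth.
- camera_info(name): a dict with "intrinsics" (3x3 intrinsics, pixels), "R" (3x3) and "t" (3): a world point X has camera coordinates R X + t; the wrist camera has in their place "hand_eye" (4x4, takes a point from camera to tool coordinates, whose origin is the TCP and whose axes are the flange's). Camera axes: x right, y down, z forward; pixel columns grow to the right and rows downward; lengths in m; the calibration is good to about 2 mm. The wrist camera is an equidistant fisheye: a pixel r from the principal point sees the ray r / f radians off the axis. A picture is of the moment at which its call begins: read the wrist's pose just before it. camera_info takes no time and is no camera call.
- close_job(): hands the job in, once; it reports no verdict.
The state is a dict: "clock": time; "joint_pos": joint angles; "dq": joint speeds; "joint_torque": joint torques, N m; "position": TCP position; "tool_rot": TCP orientation; "ft_force": force on the tool from outside, world axes, zero at the start; "wrist_torque": the same for the moment, N m; "opening": finger opening in m.
Only numpy, scipy, OpenCV 4.12 (cv2) and the standard library are available. Lean on these libraries where they do the work, as an engineer would, in place of code of your own. Each camera call takes 0.05 s, during which the arm holds its last target.

## Working session

There is one attempt and no reset: what is moved stays moved. The work goes in short steps, Python scripts to look and compute and a tool call to move; the robot and the scene stay as the last step left them, time stands still between calls to the robot, and variables do not carry over. Pictures are saved under pics/ and viewed, and the job is handed in when it is done.

Besides the shell and the picture viewer there is one more tool, called after "Emit:" as name([rows], argument=value, ...), one row to a line, values as JSON. carry_out: Moves the arm, as the interface text tells. Its arguments: {"type":"object","properties":{"targets":{"type":"array"},"fingers":{"type":"number"}},"required":["targets"]}

```bash
ls; mkdir -p pics
python3 - <<'E'
from station import *
import cv2
s=read_state()
for k,v in s.items(): print(k,v)
for n in ("top","side","wrist"):
    im=read_camera(n); cv2.imwrite(f"pics/{n}0.png",im[:,:,::-1])
    print(n,{k:(v.round(4).tolist() if hasattr(v,'round') else v) for k,v in camera_info(n).items()})
E
```

```text
pics
clock 0.0
joint_pos [-1.45202971e+00  3.42740376e-01  1.52506004e+00  2.23307842e-05
  1.27539702e+00 -1.45989007e-01]
dq [ 0.00090419  0.00034458  0.00056828 -0.00099253  0.00111888 -0.00038119]
joint_torque [-1.69534046e-04 -4.33671463e+01 -2.46010619e+01 -8.35650508e-05
  7.87014957e-03  1.14907363e-05]
position [ 0.13736196 -0.50627761  0.23060179]
tool_rot [-8.02170662e-04  9.91250956e-01  1.31988248e-01  2.15993282e-05]
ft_force [ 0.21589387  0.48715218 -0.24773786]
wrist_torque [-0.04068499 -0.00654501 -0.00774718]
opening 0.08557890769279718
top {'intrinsics': [[537.6403, 0.0, 326.0073], [0.0, 537.6403, 237.6287], [0.0, 0.0, 1.0]], 'R': [[0.003, -1.0, 0.0003], [-0.9946, -0.003, -0.1034], [0.1034, 0.0, -0.9946]], 't': [-0.1024, 0.5143, 1.3472]}
side {'intrinsics': [[543.3198, 0.0, 312.8347], [0.0, 543.3198, 238.1438], [0.0, 0.0, 1.0]], 'R': [[-0.6776, -0.7353, 0.0113], [-0.53, 0.4776, -0.7007], [0.5098, -0.4809, -0.7133]], 't': [0.2956, 0.3425, 1.1652]}
wrist {'intrinsics': [[371.6483, 0.0, 317.3219], [0.0, 371.6483, 239.2214], [0.0, 0.0, 1.0]], 'hand_eye': [[-0.001, -0.9623, -0.2719, 0.0676], [1.0, -0.001, -0.0002, -0.0012], [-0.0001, -0.2719, 0.9623, -0.1423], [0.0, 0.0, 0.0, 1.0]]}
```

View pics/top0.png

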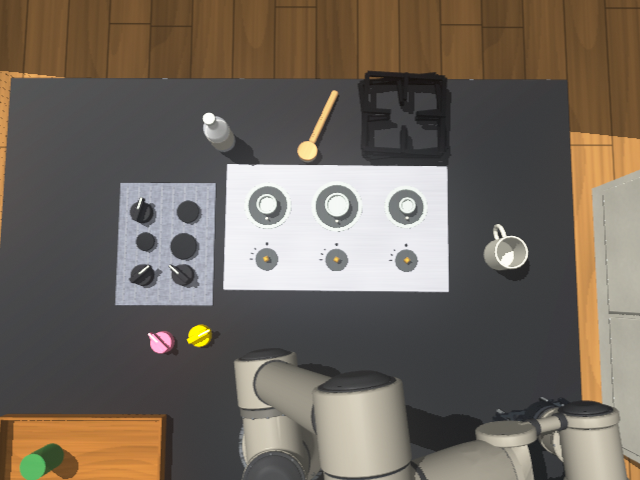

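View pics/side0.png

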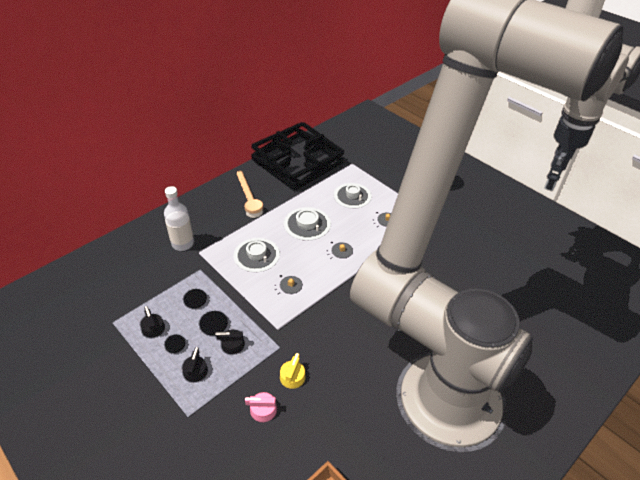

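View pics/wrist0.png

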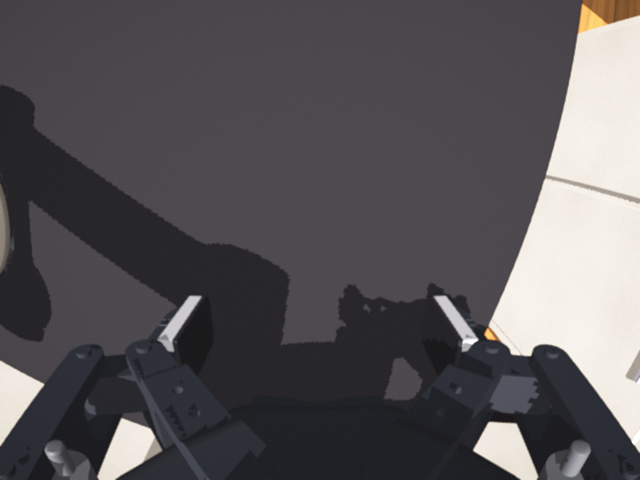

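```bash
cat > h.py <<'E'
from station import *
import numpy as np, cv2
from scipy.spatial.transform import Rotation as Ro
def quat(q): return Ro.from_quat([q[1],q[2],q[3],q[0]])
def ray(name,uv,st=None):
    c=camera_info(name);K=np.array(c["intrinsics"]);u=np.asarray(uv,float)
    if name!="wrist":
        d=np.linalg.solve(K,[u[0],u[1],1]);R=np.array(c["R"]);t=np.array(c["t"])
        d=R.T@d; return -R.T@t, d/np.linalg.norm(d)
    dx=(u-K[:2,2])/K[0,0]; r=np.hypot(*dx)
    d=np.array([np.sin(r)*dx[0]/max(r,1e-9),np.sin(r)*dx[1]/max(r,1e-9),np.cos(r)])
    H=np.array(c["hand_eye"]);T=quat(st["tool_rot"]).as_matrix();p=np.array(st["position"])
    return p+T@H[:3,3], T@H[:3,:3]@d
def plane(name,uv,z,st=None):
    o,d=ray(name,uv,st); return o+d*(z-o[2])/d[2]
def tri(rs):
    A=np.zeros((3,3));b=np.zeros(3)
    for o,d in rs:
        P=np.eye(3)-np.outer(d,d);A+=P;b+=P@o
    x=np.linalg.solve(A,b); return x,[np.linalg.norm((np.eye(3)-np.outer(d,d))@(x-o)) for o,d in rs]
def proj(name,X,st=None):
    c=camera_info(name);K=np.array(c["intrinsics"])
    if name!="wrist":
        p=K@(np.array(c["R"])@X+np.array(c["t"])); return p[:2]/p[2]
    H=np.array(c["hand_eye"]);T=quat(st["tool_rot"]).as_matrix()
    p=T.T@(np.asarray(X)-st["position"]); p=H[:3,:3].T@(p-H[:3,3])
    th=np.arctan2(np.hypot(p[0],p[1]),p[2]); n=np.hypot(p[0],p[1])
    return K[:2,2]+K[0,0]*th*p[:2]/n
def shot(name,fn=None):
    st=read_state(); im=np.array(read_camera(name))[:,:,::-1].copy()
    if fn: cv2.imwrite(f"pics/{fn}.png",im)
    return st,im
def rows(pos,yaw=None,st=None):
    """world target TCP pos, tool-x yaw -> row numbers (tool down)"""
    st=st or read_state(); T=quat(st["tool_rot"])
    s=T.inv().apply(np.array(pos)-st["position"])/0.4
    if yaw is None: yaw=curyaw(st)
    tgt=Ro.from_euler('z',yaw)*Ro.from_euler('x',np.pi)
    rv=(T.inv()*tgt).as_rotvec()/np.pi
    n=max(np.abs(np.linalg.norm(s)*400/62.5),np.degrees(np.linalg.norm(rv)*np.pi)/10.7)
    print("ROW",np.round(s,4).tolist(),np.round(rv,4).tolist(),"n>=%.1f"%n)
def curyaw(st):
    x=quat(st["tool_rot"]).apply([1,0,0]); return np.arctan2(x[1],x[0])
def show():
    s=read_state(); print("t %.2f"%s["clock"],"p",np.round(s["position"],4),"yaw %.3f"%curyaw(s),"q",np.round(s["joint_pos"],2),"F",np.round(s["ft_force"],1),"op %.4f"%s["opening"]); return s
E
python3 - <<'E'
from h import *
im=cv2.imread('pics/top0.png'); sd=cv2.imread('pics/side0.png')
crop=im[160:360,100:460]; cv2.imwrite('pics/topcrop.png',cv2.resize(crop,(800,444),interpolation=cv2.INTER_CUBIC))
cv2.imwrite('pics/matcrop.png',cv2.resize(im[170:360,105:230],None,fx=4.5,fy=3.1*1,interpolation=cv2.INTER_CUBIC)[:600] if 0 else cv2.resize(im[175:310,110:225],None,fx=4.4,fy=4.4,interpolation=cv2.INTER_CUBIC))
for n,img in (("top",im),("side",sd)):
    g=img.max(2); m=np.zeros_like(g)
    # region of mat
    X=[(0,0)]
    m=(g<60).astype(np.uint8)
    poly=np.array([[118,184],[215,184],[212,304],[116,304]]) if n=="top" else np.array([[117,322],[200,275],[274,345],[197,402]])
    k=np.zeros_like(m);cv2.fillPoly(k,[poly],1); m&=k
    nn,l,s,c=cv2.connectedComponentsWithStats(m)
    for i in range(1,nn):
        if s[i,4]>60: print(n,s[i],c[i].round(1), plane(n,c[i],0.018).round(4))
# mat corners
for uv in ((121,183),(215,183),(213,305),(116,305)): print(plane("top",uv,0.004).round(3))
for uv in ((226,165),(447,167),(449,292),(223,290)): print("hob",plane("top",uv,0.008).round(3))
E
```

```text
top [137 199  16  24 194] [144.1 212.7] [0.5788 0.3695 0.018 ]
top [132 266  22  20 178] [145.1 276.7] [0.4138 0.3607 0.018 ]
top [176 266  18  20  77] [187.1 275.9] [0.4162 0.2534 0.018 ]
side [184 289  23  20 347] [194.9 298.3] [0.5794 0.259  0.018 ]
side [200 311  45  43 971] [222.1 331.5] [0.456  0.2673 0.018 ]
side [141 312  24  26 439] [152.3 325.6] [0.5786 0.3778 0.018 ]
side [165 335  21  18 291] [174.7 343.5] [0.5016 0.3661 0.018 ]
side [183 350  25  32 508] [194.7 368.7] [0.4168 0.3692 0.018 ]
[0.66  0.438 0.004]
[0.66  0.191 0.004]
[0.342 0.188 0.004]
[0.342 0.437 0.004]
hob [0.708 0.163 0.008]
hob [ 0.704 -0.418  0.008]
hob [ 0.377 -0.417  0.008]
hob [0.381 0.163 0.008]
```

View pics/matcrop.png

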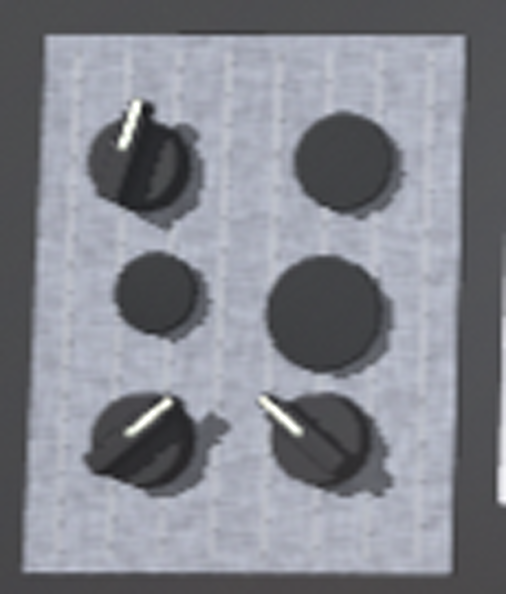

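View pics/topcrop.png

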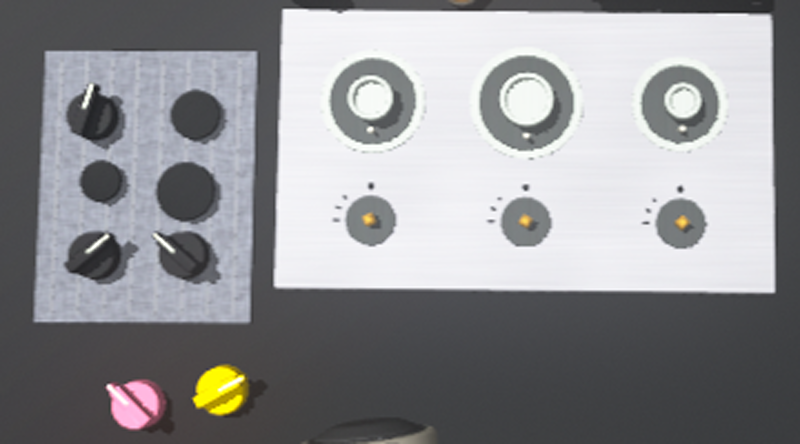

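Run:
```python
from h import *
rows([0.45,-0.1,0.3],3.14)
```

```text
ROW [1.0202, -0.7763, -0.172] [0.0, -0.0005, -0.9152] n>=15.4
```

Emit:
carry_out([
  [[0.98,-0.77,-0.17,0,0,-0.9],[0.98,-0.77,-0.17,0,0,-0.9],[0.98,-0.77,-0.17,0,0,-0.9],[0.98,-0.77,-0.17,0,0,-0.9],[0.98,-0.77,-0.17,0,0,-0.9],[0.98,-0.77,-0.17,0,0,-0.9],[0.98,-0.77,-0.17,0,0,-0.9],[0.98,-0.77,-0.17,0,0,-0.9],[0.98,-0.77,-0.17,0,0,-0.9],[0.98,-0.77,-0.17,0,0,-0.9],[0.98,-0.77,-0.17,0,0,-0.9],[0.98,-0.77,-0.17,0,0,-0.9]],
], fingers=1)

```text
clock: 1.65
position: [0.435, -0.1067, 0.2991]
tool_rot: [-0.0, 0.305, 0.952, -0.0]
ft_force: [-0.7, 0.3, 0.1]
opening: 0.0853
```

Run:
```python
from h import *
show(); rows([0.47,0.31,0.25],3.14)
```

```text
t 1.65 p [ 0.435  -0.1067  0.2991] yaw 2.521 q [-0.41  0.15  1.59 -0.    1.4  -1.36] F [-0.7  0.3  0.1] op 0.0853
ROW [0.5343, 0.8984, 0.1227] [-0.0, -0.0002, -0.197] n>=6.7
```

Emit:
carry_out([
  [[0.534,0.898,0.123,0,0,-0.197],[0.534,0.898,0.123,0,0,-0.197],[0.534,0.898,0.123,0,0,-0.197],[0.534,0.898,0.123,0,0,-0.197],[0.534,0.898,0.123,0,0,-0.197],[0.534,0.898,0.123,0,0,-0.197],[0.534,0.898,0.123,0,0,-0.197],[0.534,0.898,0.123,0,0,-0.197],[0.534,0.898,0.123,0,0,-0.197]],
])

```text
clock: 2.78
position: [0.4726, 0.309, 0.2497]
tool_rot: [-0.0, 0.004, 1.0, -0.0]
ft_force: [-0.5, 0.5, 0.1]
opening: 0.0853
```

Run:
```python
from h import *
show(); shot("wrist","w1")
```

```text
t 2.77 p [0.4726 0.309  0.2497] yaw 3.134 q [ 0.44  0.4   1.38 -0.    1.36 -1.12] F [-0.5  0.5  0.1] op 0.0853
```

View pics/w1.png

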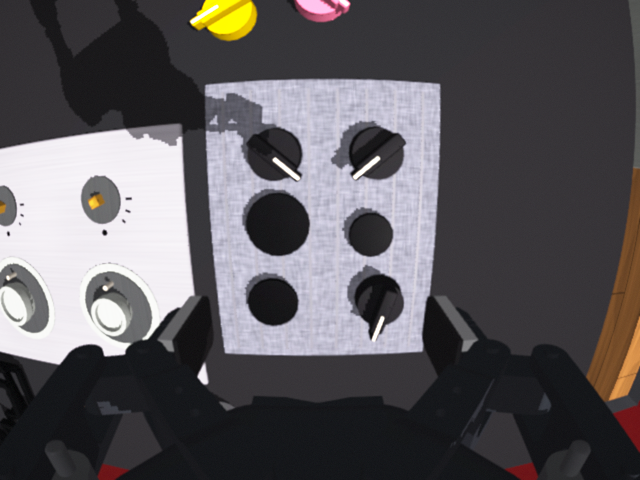

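```bash
cat >> h.py <<'E'
def circ(P):
    A=np.c_[2*P,np.ones(len(P))];x=np.linalg.lstsq(A,(P**2).sum(1),rcond=None)[0]
    return x[:2],np.sqrt(x[2]+x[0]**2+x[1]**2)
def blobs(name,im,st,thr,zp,roi=None,amin=60):
    """dark blobs -> contour projected to plane zp -> circle"""
    m=(im.max(2)<thr).astype(np.uint8)
    if roi is not None:
        k=np.zeros_like(m);cv2.fillPoly(k,[np.array(roi)],1);m&=k
    cs,_=cv2.findContours(m,cv2.RETR_EXTERNAL,cv2.CHAIN_APPROX_NONE);out=[]
    for c in cs:
        if cv2.contourArea(c)<amin: continue
        P=np.array([plane(name,p[0],zp,st)[:2] for p in c]);q,r=circ(P)
        res=np.std(np.hypot(*(P-q).T)-r)
        M=cv2.moments(c);out.append(((M['m10']/M['m00'],M['m01']/M['m00']),q,r,res))
    return out
E
python3 - <<'E'
from h import *
im=cv2.imread('pics/w1.png'); st=read_state()
roi=[[210,90],[437,90],[420,350],[230,350]]
for thr in (40,50,60):
  for b in blobs("wrist",im,st,thr,0.018,roi,300): print("w",thr,np.round(b[0],1),b[1].round(4),"D %.1f res %.1f"%(b[2]*2000,b[3]*1000))
t=cv2.imread('pics/top0.png')
for thr in (70,85,100):
  for b in blobs("top",t,None,thr,0.018,[[122,186],[213,186],[210,302],[119,302]]): print("t",thr,np.round(b[0],1),b[1].round(4),"D %.1f res %.1f"%(b[2]*2000,b[3]*1000))
s=cv2.imread('pics/side0.png')
for b in blobs("side",s,None,60,0.018,np.array([[117,322],[200,275],[274,345],[197,402]])): print("s",thr,np.round(b[0],1),b[1].round(4),"D %.1f res %.1f"%(b[2]*2000,b[3]*1000))
E
```

```text
w 40 [272.6 301.2] [0.58   0.2579] D 54.9 res 0.6
w 40 [374.7 295.7] [0.5838 0.3754] D 52.1 res 8.9
w 40 [359.7 234.4] [0.5009 0.3614] D 34.6 res 6.6
w 40 [277.2 223.7] [0.4914 0.2668] D 64.2 res 0.4
w 40 [266.9 147.7] [0.4152 0.2699] D 41.3 res 6.8
w 40 [368.6 147.3] [0.4153 0.3638] D 40.6 res 6.3
w 50 [272.5 301.2] [0.5799 0.2578] D 55.4 res 0.6
w 50 [374.6 296.7] [0.5833 0.3749] D 51.5 res 8.7
w 50 [369.3 233.7] [0.5027 0.3633] D 43.9 res 1.3
w 50 [277.1 223.6] [0.4913 0.2668] D 64.6 res 0.4
w 50 [273.  152.2] [0.4175 0.2658] D 48.6 res 6.7
w 50 [368.3 147.1] [0.4151 0.3642] D 41.4 res 6.1Traceback (most recent call last):
  File "<stdin>", line 5, in <module>
  File "h.py", line 57, in blobs
    P=np.array([plane(name,p[0],zp,st)[:2] for p in c]);q,r=circ(P)
                ~~~~~^^^^^^^^^^^^^^^^^
  File "h.py", line 15, in plane
    o,d=ray(name,uv,st); return o+d*(z-o[2])/d[2]
        ~~~^^^^^^^^^^^^
  File "h.py", line 6, in ray
    c=camera_info(name);K=np.array(c["intrinsics"]);u=np.asarray(uv,float)
ValueError: time passes only in moves, steps and waits
```

```bash
sed -i 's/c=camera_info(name)/c=CI[name]/' h.py; sed -i '2a import pickle,os\nif not os.path.exists("ci.pkl"): pickle.dump({n:camera_info(n) for n in ("top","side","wrist")},open("ci.pkl","wb"))\nCI=pickle.load(open("ci.pkl","rb"))' h.py
cat > a.py <<'E'
from h import *
im=cv2.imread('pics/w1.png'); st=read_state()
roi=[[210,90],[437,90],[420,350],[230,350]]
for thr in (50,65,80):
  for b in blobs("wrist",im,st,thr,0.018,roi,300): print("w",thr,np.round(b[0],1),b[1].round(4),"D %.1f res %.1f"%(b[2]*2000,b[3]*1000))
t=cv2.imread('pics/top0.png')
for thr in (70,85):
  for b in blobs("top",t,None,thr,0.018,[[122,186],[213,186],[210,302],[119,302]]): print("t",thr,np.round(b[0],1),b[1].round(4),"D %.1f res %.1f"%(b[2]*2000,b[3]*1000))
s=cv2.imread('pics/side0.png')
for b in blobs("side",s,None,60,0.018,np.array([[117,322],[200,275],[274,345],[197,402]])): print("s",np.round(b[0],1),b[1].round(4),"D %.1f res %.1f"%(b[2]*2000,b[3]*1000))
E
python3 a.py
```

```text
w 50 [272.5 301.2] [0.5799 0.2578] D 55.4 res 0.6
w 50 [374.6 296.7] [0.5833 0.3749] D 51.5 res 8.7
w 50 [369.3 233.7] [0.5027 0.3633] D 43.9 res 1.3
w 50 [277.1 223.6] [0.4913 0.2668] D 64.6 res 0.4
w 50 [273.  152.2] [0.4175 0.2658] D 48.6 res 6.7
w 50 [368.3 147.1] [0.4151 0.3642] D 41.4 res 6.1
w 65 [272.5 301. ] [0.5798 0.2578] D 56.1 res 0.6
w 65 [378.  299.4] [0.5832 0.3749] D 60.1 res 5.5
w 65 [369.9 233.8] [0.5029 0.3641] D 45.4 res 0.4
w 65 [277.1 223.6] [0.4912 0.2668] D 65.3 res 0.4
w 65 [273.1 152.4] [0.4175 0.2658] D 50.1 res 6.4
w 65 [376.1 150.9] [0.4164 0.3683] D 50.0 res 6.4
w 80 [272.5 301. ] [0.5798 0.2578] D 56.7 res 0.6
w 80 [377.9 299.5] [0.5829 0.3749] D 60.8 res 5.4
w 80 [369.7 233.7] [0.5028 0.3639] D 46.1 res 0.5
w 80 [277.  223.4] [0.4911 0.2667] D 65.9 res 0.4
w 80 [273.  152.5] [0.4175 0.2658] D 50.8 res 6.5
w 80 [376.1 151.1] [0.4166 0.3684] D 51.0 res 6.5
t 70 [187.2 275.9] [0.4192 0.2611] D 40.3 res 6.9
t 70 [144.8 276.7] [0.4157 0.3653] D 42.4 res 6.5
t 70 [183.5 249.6] [0.4887 0.2644] D 54.1 res 7.6
t 70 [145.4 241.7] [0.5037 0.3632] D 43.1 res 0.8
t 70 [189.3 217. ] [0.5781 0.2517] D 37.9 res 6.1
t 70 [144.4 212.8] [0.5814 0.3704] D 48.4 res 5.0
t 85 [183.5 274.9] [0.4206 0.2646] D 52.4 res 5.2
t 85 [142.4 275.8] [0.4166 0.3671] D 51.3 res 6.5
t 85 [183.5 246.1] [0.4927 0.2649] D 64.0 res 0.8
t 85 [145.5 241.4] [0.5044 0.363 ] D 44.8 res 0.8
t 85 [188.  211.6] [0.5822 0.256 ] D 54.3 res 0.9
t 85 [142.3 212.5] [0.5807 0.3741] D 54.1 res 4.6
s [194.7 368.9] [0.4189 0.3663] D 59.8 res 4.8
s [174.7 343.5] [0.5018 0.3659] D 45.2 res 0.9
s [152.3 325.7] [0.5803 0.3768] D 60.4 res 3.5
s [222.1 331.4] [0.4565 0.2659] D 89.7 res 20.7
s [194.9 298.3] [0.5797 0.2586] D 55.2 res 1.1
```

Run:
```python
from h import *
st=read_state()
for n,w,t,s in (("small",(369.9,233.8),(145.5,241.4),(174.7,343.5)),("med",(272.5,301),(188,211.6),(194.9,298.3))):
    x,r=tri([ray("wrist",w,st),ray("side",s),ray("top",t)]);print(n,x.round(4),np.round(np.array(r)*1e3,1))
    x,r=tri([ray("wrist",w,st),ray("side",s)]);print(n,x.round(4),np.round(np.array(r)*1e3,1))
rows([0.4912,0.2666,0.06],3.1416); rows([0.4912,0.2666,0.002],3.1416)
```

```text
small [0.5046 0.3648 0.0129] [0.7 0.4 0.3]
small [0.5039 0.3648 0.0139] [0.4 0.4]
med [0.5824 0.2573 0.013 ] [1.  0.6 0.4]
med [0.5796 0.2583 0.0172] [0.5 0.5]
ROW [-0.047, -0.1041, 0.4751] [-0.0002, -0.0001, -0.0027] n>=3.1
ROW [-0.047, -0.104, 0.6201] [-0.0002, -0.0001, -0.0027] n>=4.0
```

Emit:
carry_out([
  [[-0.047,-0.104,0.2,0,0,-0.0027],[-0.047,-0.104,0.35,0,0,-0.0027],[-0.047,-0.104,0.48,0,0,-0.0027],[-0.047,-0.104,0.56,0,0,-0.0027],[-0.047,-0.104,0.6,0,0,-0.0027],[-0.047,-0.104,0.619,0,0,-0.0027],[-0.047,-0.104,0.619,0,0,-0.0027]],
])

```text
clock: 3.7
position: [0.4923, 0.2678, 0.0037]
tool_rot: [0.001, -0.0, 1.0, 0.0]
ft_force: [-0.7, -0.3, 0.8]
opening: 0.0855
```

Run:
```python
from h import *
show(); shot("wrist","w2")
```

```text
t 3.70 p [0.4923 0.2678 0.0037] yaw -3.141 q [ 0.36  0.68  1.67 -0.    0.79 -1.21] F [-0.7 -0.3  0.8] op 0.0855
```

View pics/w2.png

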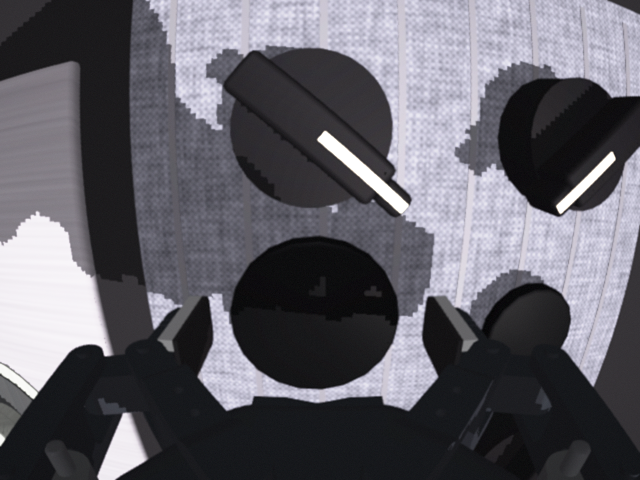

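Emit:
carry_out([
  [[0,0,0,0,0,0],[0,0,0,0,0,0],[0,0,0,0,0,0],[0,0,0,0,0,0],[0,0,0,0,0,0],[0,0,0,0,0,0]],
], fingers=-1)

```text
clock: 4.5
position: [0.4922, 0.2679, 0.0047]
tool_rot: [0.001, -0.0, 1.0, 0.0]
ft_force: [-2.6, -1.4, 9.9]
opening: 0.0652
```

Run:
```python
from h import *
show(); shot("wrist","w3")
```

```text
t 4.50 p [0.4922 0.2679 0.0047] yaw -3.141 q [ 0.36  0.68  1.67 -0.    0.79 -1.21] F [-2.6 -1.4  9.9] op 0.0652
```

View pics/w3.png

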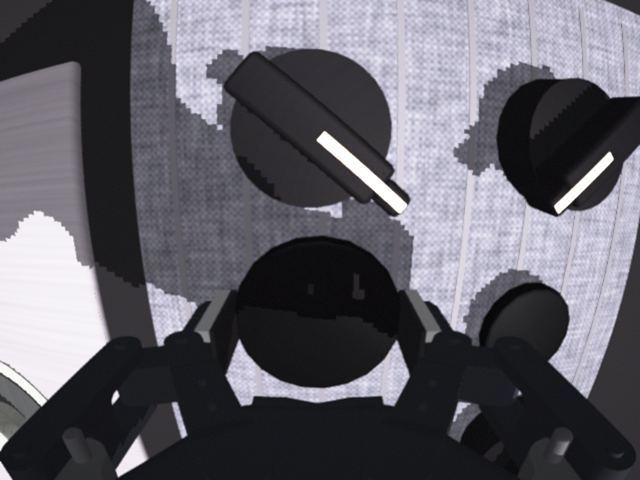

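Run:
```python
from h import *
st=read_state();p=st["position"]
for dx in (-0.011,0,0.011): print(dx,[proj("wrist",[p[0]+dx,p[1]+s,0.018],st).round(0) for s in (0.034,0,-0.034)])
im=cv2.imread('pics/w3.png')
for thr in (45,60): 
  for b in blobs("wrist",im,st,thr,0.018,[[240,237],[398,237],[398,380],[240,380]],3000): print(b)
```

```text
-0.011 [array([403., 296.]), array([315., 297.]), array([228., 296.])]
0 [array([401., 321.]), array([316., 323.]), array([230., 321.])]
0.011 [array([398., 345.]), array([316., 346.]), array([233., 344.])]
((317.96008100017605, 310.3956682514527), array([0.49008256, 0.26893865]), np.float64(0.03255245281217339), np.float64(0.0008896723859081705))
((317.9923923713364, 310.2923064787547), array([0.49005069, 0.2689489 ]), np.float64(0.03261990264273989), np.float64(0.0009169560761473064))
```

Run:
```python
from h import *
rows([0.4922,0.2679,0.2],3.1416);rows([0.655,-0.127,0.25],3.1416)
```

```text
ROW [-0.0014, 0.0002, -0.4883] [0.0002, 0.0009, 0.0003] n>=3.1
ROW [-0.4077, -0.9874, -0.6128] [0.0002, 0.0009, 0.0003] n>=7.9
```

Emit:
carry_out([
  [[0,0,-0.1,0,0,0],[0,0,-0.25,0,0,0],[0,0,-0.49,0,0,0],[-0.408,-0.987,-0.613,0,0,0],[-0.408,-0.987,-0.613,0,0,0],[-0.408,-0.987,-0.613,0,0,0],[-0.408,-0.987,-0.613,0,0,0],[-0.408,-0.987,-0.613,0,0,0],[-0.408,-0.987,-0.613,0,0,0],[-0.408,-0.987,-0.613,0,0,0],[-0.408,-0.987,-0.613,0,0,0],[-0.408,-0.987,-0.613,0,0,0]],
])

```text
clock: 6.05
position: [0.6543, -0.1266, 0.2475]
tool_rot: [-0.0, -0.0, 1.0, 0.0]
ft_force: [1.7, 0.1, -1.2]
opening: 0.065
```

Run:
```python
from h import *
show(); shot("wrist","w4")
```

```text
t 6.05 p [ 0.6543 -0.1266  0.2475] yaw -3.141 q [-0.31  0.61  1.05  0.    1.49 -1.88] F [ 1.7  0.1 -1.2] op 0.0650
```

View pics/w4.png

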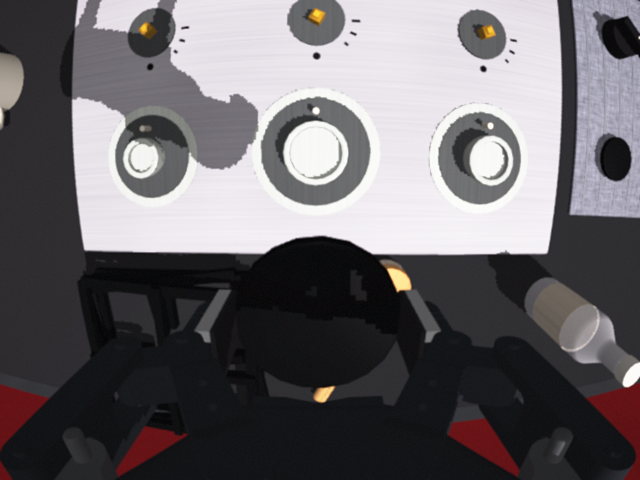

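```bash
cat > crown.py <<'E'
from h import *
import sys
def crowns(fn,st,z=0.036,thr=150):
    im=cv2.imread(fn); m=(im.min(2)>thr).astype(np.uint8)
    m[:, :]=m
    cs,_=cv2.findContours(m,cv2.RETR_CCOMP,cv2.CHAIN_APPROX_NONE)
    for c in cs:
        a=cv2.contourArea(c)
        if not 400<a<12000: continue
        P=np.array([plane("wrist",p[0],z,st)[:2] for p in c]);q,r=circ(P)
        res=np.std(np.hypot(*(P-q).T)-r)
        if res<0.004 and r>0.012: print(np.round(c[:,0].mean(0),1),a,q.round(4),"D %.1f res %.2f"%(r*2000,res*1000))
E
python3 - <<'E'
from crown import *
st=read_state()
crowns("pics/w4.png",st,0.036); print(); crowns("pics/w4.png",st,0.008)
im=cv2.imread('pics/w4.png'); cv2.imwrite('pics/w4c.png',cv2.resize(im[0:220,60:600],(800,326),interpolation=cv2.INTER_CUBIC))
E
```

```text
[141.2 159.1] 1002.5 [ 0.5988 -0.3062] D 40.1 res 1.61
[491.  160.1] 1657.0 [0.5998 0.0527] D 50.7 res 0.34
[315.7 152.7] 3210.5 [ 0.5986 -0.1267] D 60.8 res 0.29
[612.8 156.8] 1535.5 [0.5809 0.2315] D 68.8 res 3.25
[479.1 157.6] 5985.0 [0.5983 0.0405] D 94.9 res 0.40
[315.1 150.8] 9309.0 [ 0.5972 -0.1271] D 104.0 res 0.36
[481.2  34. ] 1911.0 [0.4682 0.0408] D 55.7 res 0.43

[141.2 159.1] 1002.5 [ 0.5999 -0.3205] D 43.3 res 1.74
[491.  160.1] 1657.0 [0.601  0.0668] D 54.8 res 0.37
[315.7 152.7] 3210.5 [ 0.5998 -0.1268] D 65.7 res 0.31
[612.8 156.8] 1535.5 [0.5806 0.2597] D 74.3 res 3.51
[479.1 157.6] 5985.0 [0.5994 0.0536] D 102.4 res 0.44
[315.1 150.8] 9309.0 [ 0.5983 -0.1273] D 112.3 res 0.39
[481.2  34. ] 1911.0 [0.4591 0.054 ] D 60.2 res 0.46
```

View pics/w4c.png

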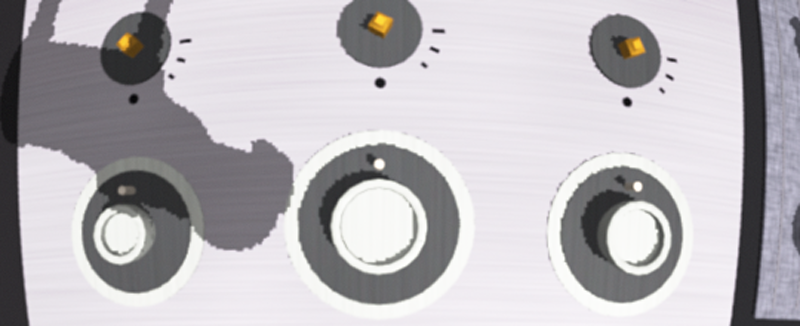

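Run:
```python
from h import *
rows([0.6002,-0.1271,0.05],3.1416);rows([0.6002,-0.1271,0.034],3.1416)
```

```text
ROW [0.1346, -0.0032, 0.494] [0.0002, -0.0003, 0.0005] n>=3.3
ROW [0.1346, -0.0032, 0.534] [0.0002, -0.0003, 0.0005] n>=3.5
```

Emit:
carry_out([
  [[0.135,-0.002,0.1,0,0,0],[0.135,-0.002,0.25,0,0,0],[0.135,-0.002,0.4,0,0,0],[0.135,-0.002,0.494,0,0,0],[0.135,-0.002,0.494,0,0,0],[0.135,-0.002,0.494,0,0,0]],
])

```text
clock: 6.85
position: [0.6019, -0.1274, 0.0522]
tool_rot: [0.001, -0.001, 1.0, -0.0]
ft_force: [-0.4, -0.2, -1.1]
opening: 0.065
```

Run:
```python
from h import *
show(); shot("wrist","w5"); s,im=shot("side"); cv2.imwrite("pics/s5.png",cv2.resize(im[150:290,220:420],(800,560)))
rows([0.6002,-0.1271,0.034],3.1416)
```

```text
t 6.85 p [ 0.6019 -0.1274  0.0522] yaw -3.140 q [-0.33  0.68  1.48 -0.    0.98 -1.91] F [-0.4 -0.2 -1.1] op 0.0650
ROW [0.0052, 0.0021, 0.0466] [-0.0005, 0.0013, 0.0004] n>=0.3
```

View pics/s5.png

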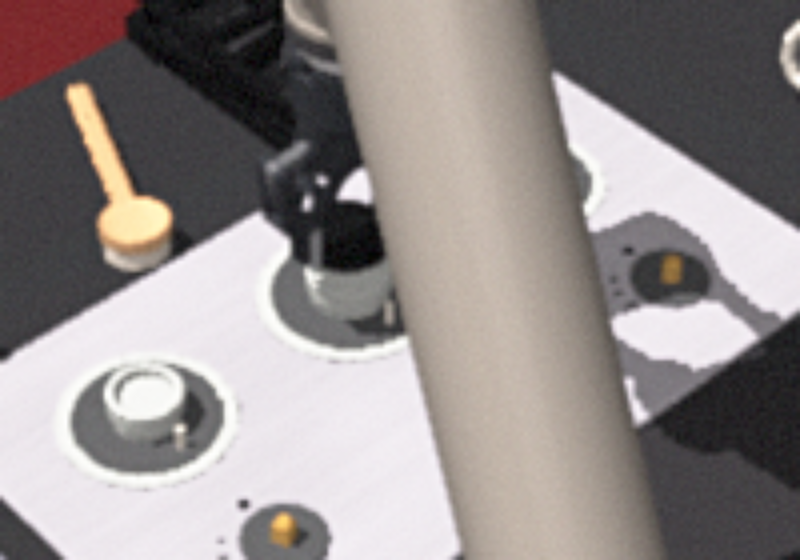

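View pics/w5.png

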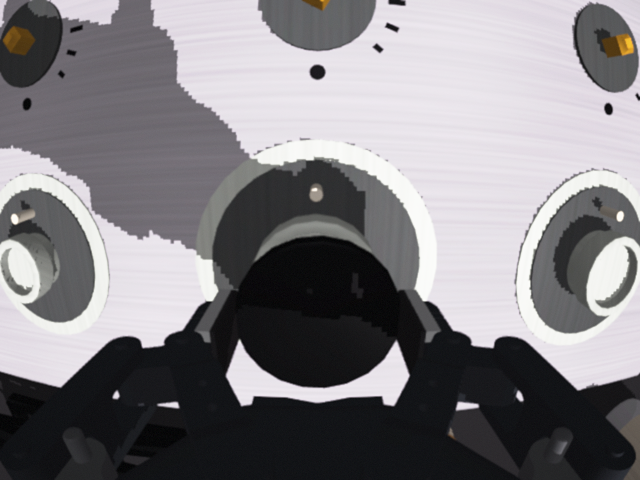

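Emit:
carry_out([
  [[0.004,0.001,0.02,0,0,0],[0.004,0.001,0.03,0,0,0],[0.004,0.001,0.035,0,0,0],[0.004,0.001,0.04,0,0,0],[0.004,0.001,0.045,0,0,0],[0.004,0.001,0.045,0,0,0]],
])

```text
clock: 7.7
position: [0.5992, -0.1276, 0.032]
tool_rot: [-0.0, -0.0, 1.0, -0.0]
ft_force: [0.9, 0.4, -1.0]
opening: 0.0649
```

Run:
```python
from h import *
show(); rows([0.6002,-0.1271,0.030],3.1416)
```

```text
t 7.70 p [ 0.5992 -0.1276  0.032 ] yaw -3.141 q [-0.33  0.71  1.5  -0.    0.94 -1.91] F [ 0.9  0.4 -1. ] op 0.0649
ROW [-0.0026, 0.0012, 0.005] [-0.0, -0.0, 0.0002] n>=0.0
```

Emit:
carry_out([
  [[-0.002,0.001,0.003,0,0,0],[-0.002,0.001,0.006,0,0,0],[-0.002,0.001,0.006,0,0,0]],
])

```text
clock: 8.07
position: [0.5994, -0.1275, 0.0317]
tool_rot: [-0.0, -0.0, 1.0, -0.0]
ft_force: [-8.7, -0.3, 14.1]
opening: 0.065
```

Emit:
carry_out([
  [[0,0,0,0,0,0],[0,0,0,0,0,0],[0,0,0,0,0,0],[0,0,0,0,0,0],[0,0,-0.1,0,0,0],[0,0,-0.2,0,0,0],[0.1,0,-0.45,0,0,0],[0.1,0,-0.45,0,0,0]],
], fingers=1)

```text
clock: 9.07
position: [0.5597, -0.1272, 0.212]
tool_rot: [0.001, -0.0, 1.0, -0.0]
ft_force: [0.1, -0.6, 0.1]
opening: 0.0855
```

Run:
```python
from h import *
show(); shot("wrist","w6"); rows([0.58,0.262,0.2],3.1416); rows([0.58,0.258,0.002],3.1416); s,im=shot("top"); cv2.imwrite("pics/t6.png",cv2.resize(im[160:310,100:460],(800,333)))
```

```text
t 9.07 p [ 0.5597 -0.1272  0.212 ] yaw -3.141 q [-0.36  0.45  1.42 -0.    1.28 -1.93] F [ 0.1 -0.6  0.1] op 0.0855
ROW [-0.0498, 0.9748, 0.0411] [-0.0012, 0.0027, 0.0002] n>=6.3
ROW [-0.0455, 0.9666, 0.5361] [-0.0012, 0.0027, 0.0002] n>=7.1
```

View pics/w6.png

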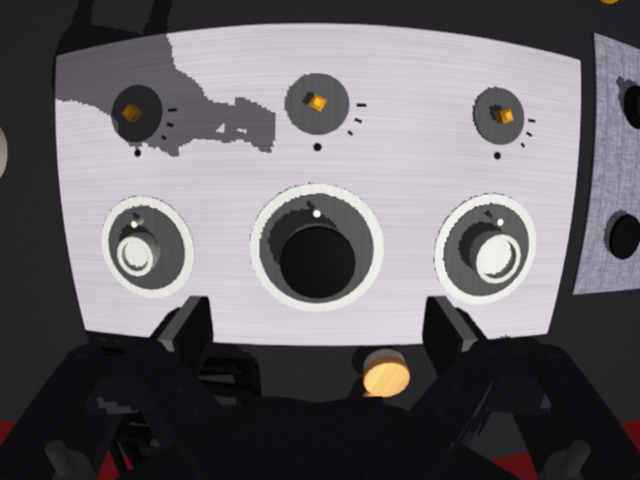

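View pics/t6.png

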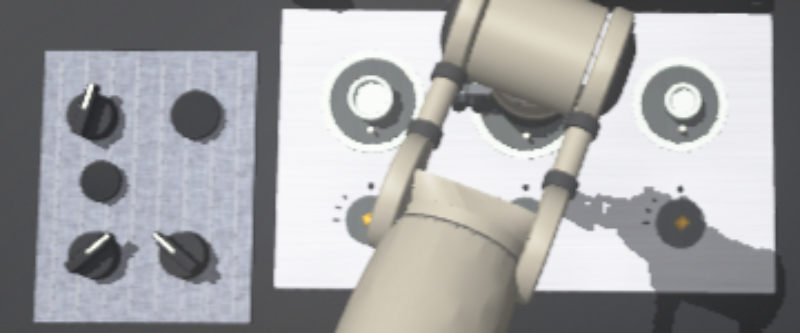

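Emit:
carry_out([
  [[-0.05,0.967,0.05,0,0,0],[-0.05,0.967,0.05,0,0,0],[-0.05,0.967,0.05,0,0,0],[-0.05,0.967,0.05,0,0,0],[-0.05,0.967,0.05,0,0,0],[-0.05,0.967,0.05,0,0,0],[-0.048,0.967,0.2,0,0,0],[-0.048,0.967,0.35,0,0,0],[-0.048,0.967,0.45,0,0,0],[-0.048,0.967,0.5,0,0,0],[-0.048,0.967,0.528,0,0,0],[-0.048,0.967,0.528,0,0,0]],
])

```text
clock: 10.68
position: [0.5785, 0.2595, -0.0024]
tool_rot: [-0.001, -0.0, 1.0, -0.0]
ft_force: [0.3, 0.2, 0.2]
opening: 0.0852
```

Run:
```python
from h import *
show(); shot("wrist","w7")
```

```text
t 10.68 p [ 0.5785  0.2595 -0.0024] yaw -3.141 q [ 0.3   0.79  1.44 -0.    0.91 -1.27] F [0.3 0.2 0.2] op 0.0852
```

View pics/w7.png

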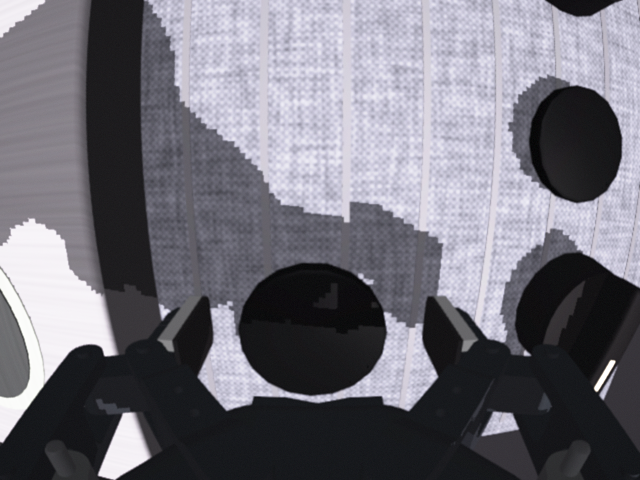

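Emit:
carry_out([
  [[-0.002,-0.003,-0.016,0,0,0],[-0.002,-0.003,-0.016,0,0,0],[-0.002,-0.003,-0.016,0,0,0]],
])

```text
clock: 11.1
position: [0.5801, 0.2585, 0.0056]
tool_rot: [0.001, -0.0, 1.0, 0.0]
ft_force: [-0.0, 0.4, 0.5]
opening: 0.0854
```

Emit:
carry_out([
  [[0,0,0,0,0,0],[0,0,0,0,0,0],[0,0,0,0,0,0],[0,0,0,0,0,0],[0,0,0,0,0,0],[0,0,0,0,0,0]],
], fingers=-1)

```text
clock: 11.85
position: [0.58, 0.2585, 0.0055]
tool_rot: [0.0, -0.0, 1.0, 0.0]
ft_force: [-1.1, -0.1, 5.9]
opening: 0.0555
```

Run:
```python
from h import *
st=show(); s,im=shot("wrist","w8")
for b in blobs("wrist",im,st,60,0.018,[[230,257],[398,257],[398,380],[230,380]],3000): print(b[1]-st["position"][:2],b[2],b[3])
rows([0.598,0.053,0.12],3.1416,st)
```

```text
t 11.85 p [0.58   0.2585 0.0055] yaw -3.141 q [ 0.3   0.78  1.44 -0.    0.93 -1.27] F [-1.1 -0.1  5.9] op 0.0555
[ 0.00535218 -0.00024184] 0.03257343673951303 0.005189724915475085
ROW [-0.045, -0.5139, -0.2862] [0.0, 0.0002, 0.0002] n>=3.8
```

View pics/w8.png

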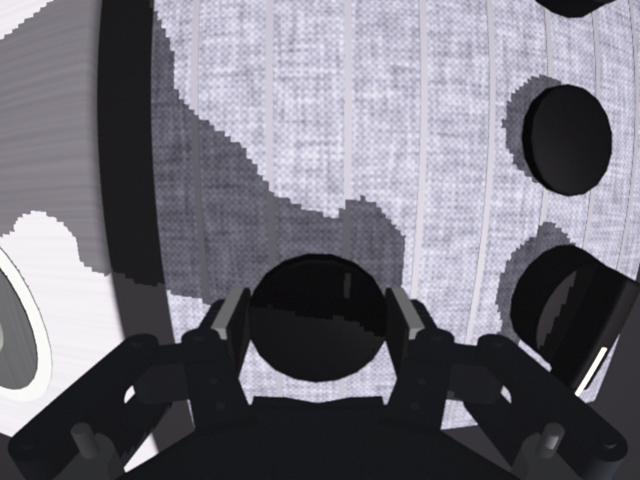

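Emit:
carry_out([
  [[0,0,-0.1,0,0,0],[0,0,-0.2,0,0,0],[0,0,-0.287,0,0,0],[-0.047,-0.514,-0.287,0,0,0],[-0.047,-0.514,-0.287,0,0,0],[-0.047,-0.514,-0.287,0,0,0],[-0.047,-0.514,-0.287,0,0,0],[-0.047,-0.514,-0.287,0,0,0],[-0.047,-0.514,-0.287,0,0,0]],
])

```text
clock: 13.02
position: [0.5984, 0.0543, 0.1195]
tool_rot: [-0.0, -0.001, 1.0, 0.0]
ft_force: [0.1, 1.1, -0.8]
opening: 0.0555
```

Run:
```python
from h import *
show(); rows([0.599,0.0527,0.05],3.1416);rows([0.599,0.0527,0.034],3.1416)
```

```text
t 13.03 p [0.5984 0.0543 0.1195] yaw -3.140 q [-0.04  0.58  1.46  0.    1.1  -1.61] F [ 0.1  1.1 -0.8] op 0.0555
ROW [-0.0016, -0.0041, 0.1737] [0.0002, -0.0002, 0.0005] n>=1.1
ROW [-0.0016, -0.0041, 0.2137] [0.0002, -0.0002, 0.0005] n>=1.4
```

Emit:
carry_out([
  [[-0.001,-0.002,0.09,0,0,0],[-0.001,-0.002,0.15,0,0,0],[-0.001,-0.002,0.18,0,0,0],[-0.001,-0.002,0.19,0,0,0],[-0.001,-0.002,0.2,0,0,0],[-0.001,-0.002,0.21,0,0,0],[-0.001,-0.002,0.214,0,0,0],[-0.001,-0.002,0.214,0,0,0]],
])

```text
clock: 14.02
position: [0.5991, 0.052, 0.0342]
tool_rot: [0.0, -0.0, 1.0, -0.0]
ft_force: [0.6, -0.6, -1.1]
opening: 0.0553
```

Emit:
carry_out([
  [[0,0,0.003,0,0,0],[0,0,0.006,0,0,0],[0,0,0.006,0,0,0]],
])

```text
clock: 14.4
position: [0.5993, 0.052, 0.0326]
tool_rot: [0.0, -0.0, 1.0, -0.0]
ft_force: [-2.7, -0.7, 6.2]
opening: 0.0555
```

Emit:
carry_out([
  [[0,0,0,0,0,0],[0,0,0,0,0,0],[0,0,0,0,0,0],[0,0,0,0,0,0],[0,0,-0.1,0,0,0],[0,0,-0.2,0,0,0],[0.1,0,-0.45,0,0,0],[0.1,0,-0.45,0,0,0],[0.1,0,-0.45,0,0,0]],
], fingers=1)

```text
clock: 15.52
position: [0.56, 0.0521, 0.2157]
tool_rot: [0.004, -0.0, 1.0, -0.0]
ft_force: [0.5, -0.2, -0.6]
opening: 0.0853
```

Run:
```python
from h import *
show(); shot("wrist","w9"); rows([0.503,0.364,0.15],3.1416); rows([0.503,0.364,0.006],3.1416)
```

```text
t 15.53 p [0.56   0.0521 0.2157] yaw -3.141 q [-0.04  0.42  1.45 -0.    1.26 -1.62] F [ 0.5 -0.2 -0.6] op 0.0853
ROW [0.1413, 0.78, 0.1577] [-0.0001, 0.0012, 0.0002] n>=5.2
ROW [0.1426, 0.7801, 0.5177] [-0.0001, 0.0012, 0.0002] n>=6.1
```

View pics/w9.png

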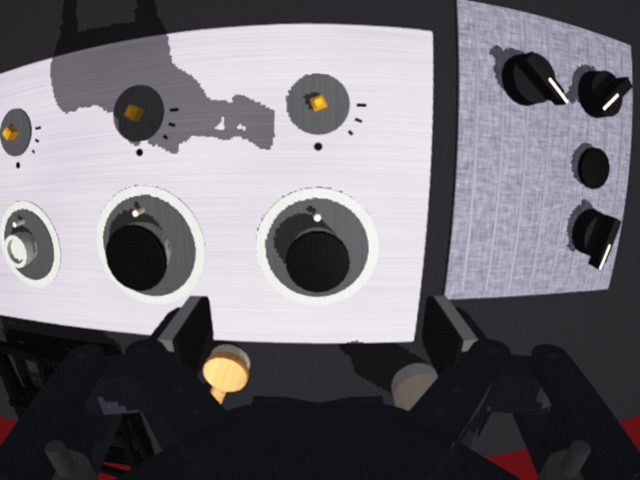

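Emit:
carry_out([
  [[0.142,0.78,0.15,0,0,0],[0.142,0.78,0.15,0,0,0],[0.142,0.78,0.15,0,0,0],[0.142,0.78,0.15,0,0,0],[0.142,0.78,0.15,0,0,0],[0.142,0.78,0.15,0,0,0],[0.142,0.78,0.3,0,0,0],[0.142,0.78,0.4,0,0,0],[0.142,0.78,0.4,0,0,0],[0.142,0.78,0.4,0,0,0]],
])

```text
clock: 16.82
position: [0.5032, 0.3639, 0.0528]
tool_rot: [0.001, 0.0, 1.0, 0.0]
ft_force: [0.2, 1.1, 0.8]
opening: 0.0856
```

Run:
```python
from h import *
st=show(); s,im=shot("wrist","w10")
for b in blobs("wrist",im,st,60,0.018,[[220,230],[420,230],[420,380],[220,380]],2000): print(b[1],b[2],b[3],b[0])
rows([0.503,0.364,0.006],3.1416)
```

```text
t 16.82 p [0.5032 0.3639 0.0528] yaw 3.141 q [ 0.5   0.69  1.46 -0.    0.99 -1.07] F [0.2 1.1 0.8] op 0.0856
[0.56112662 0.37705405] 0.018659464144861526 0.00504735435993455 (338.8087275394206, 365.5330399706637)
[0.50224354 0.36554096] 0.023028686499061646 0.00036526440528186917 (319.1336502008714, 273.97312284275444)
ROW [0.0016, -0.0006, 0.1187] [0.0004, 0.0009, -0.0] n>=0.8
```

View pics/w10.png

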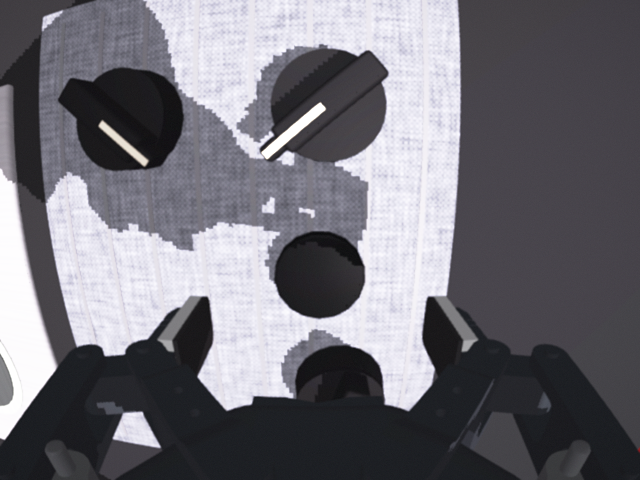

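Emit:
carry_out([
  [[0.001,0.001,0.06,0,0,0],[0.001,0.001,0.1,0,0,0],[0.001,0.001,0.118,0,0,0],[0.001,0.001,0.118,0,0,0]],
])

```text
clock: 17.38
position: [0.5018, 0.3644, 0.0045]
tool_rot: [-0.0, -0.0, 1.0, -0.0]
ft_force: [-0.4, 0.3, 0.1]
opening: 0.0852
```

Emit:
carry_out([
  [[0,0,0,0,0,0],[0,0,0,0,0,0],[0,0,0,0,0,0],[0,0,0,0,0,0],[0,0,0,0,0,0],[0,0,0,0,0,0],[0,0,0,0,0,0]],
], fingers=-1)

```text
clock: 18.25
position: [0.5022, 0.3646, 0.0056]
tool_rot: [0.001, -0.0, 1.0, 0.0]
ft_force: [-1.0, -0.3, 4.7]
opening: 0.0457
```

Run:
```python
from h import *
st=show(); s,im=shot("wrist","w11")
rows([0.503,0.364,0.12],3.1416);rows([0.59,0,0.12],3.1416)
```

```text
t 18.25 p [0.5022 0.3646 0.0056] yaw -3.141 q [ 0.5   0.76  1.49 -0.    0.9  -1.07] F [-1.  -0.3  4.7] op 0.0457
ROW [-0.0025, -0.0014, -0.2861] [0.0002, 0.0005, 0.0002] n>=1.8
ROW [-0.2195, -0.9115, -0.2863] [0.0002, 0.0005, 0.0002] n>=6.3
```

View pics/w11.png

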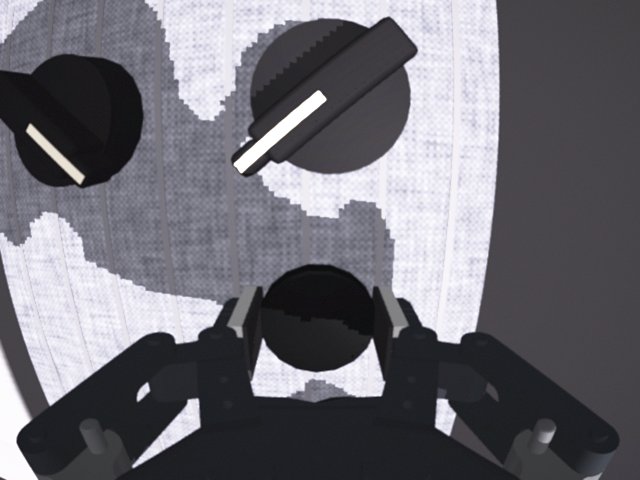

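Emit:
carry_out([
  [[0,0,-0.1,0,0,0],[0,0,-0.25,0,0,0],[0,0,-0.4,0,0,0],[-0.3,-0.95,-0.5,0,0,0],[-0.3,-0.95,-0.5,0,0,0],[-0.3,-0.95,-0.5,0,0,0],[-0.3,-0.95,-0.5,0,0,0],[-0.3,-0.95,-0.5,0,0,0],[-0.3,-0.95,-0.5,0,0,0],[-0.3,-0.95,-0.5,0,0,0]],
])

```text
clock: 19.55
position: [0.6225, -0.019, 0.2048]
tool_rot: [0.0, 0.001, 1.0, -0.0]
ft_force: [-0.3, 1.0, -1.2]
opening: 0.045
```

Run:
```python
from h import *
st=show(); rows([0.65,-0.29,0.2],3.1416)
```

```text
t 19.55 p [ 0.6225 -0.019   0.2048] yaw 3.139 q [-0.15  0.54  1.28 -0.    1.32 -1.72] F [-0.3  1.  -1.2] op 0.0450
ROW [-0.0706, -0.6772, 0.0126] [-0.0002, 0.0003, -0.0009] n>=4.4
```

Emit:
carry_out([
  [[-0.07,-0.677,0.01,0,0,0],[-0.07,-0.677,0.01,0,0,0],[-0.07,-0.677,0.01,0,0,0],[-0.07,-0.677,0.01,0,0,0],[-0.07,-0.677,0.01,0,0,0],[-0.07,-0.677,0.01,0,0,0],[-0.07,-0.677,0.01,0,0,0],[-0.07,-0.677,0.01,0,0,0]],
])

```text
clock: 20.55
position: [0.6504, -0.2844, 0.2009]
tool_rot: [0.0, -0.001, 1.0, 0.0]
ft_force: [-0.0, 0.0, -0.3]
opening: 0.045
```

Run:
```python
from crown import *
st=show(); s,im=shot("wrist","w12"); crowns("pics/w12.png",st); print(); crowns("pics/w12.png",st,thr=90)
rows([0.5978,-0.3065,0.06],3.1416,st);rows([0.5978,-0.3065,0.034],3.1416,st)
```

```text
t 20.55 p [ 0.6504 -0.2844  0.2009] yaw -3.139 q [-0.52  0.72  0.96  0.    1.46 -2.09] F [-0.   0.  -0.3] op 0.0450
[533.9 304.4] 962.0 [ 0.7371 -0.0578] D 43.6 res 1.49
[289.3 158.2] 1801.5 [ 0.5976 -0.3063] D 39.7 res 1.31
[476.7 162. ] 9290.0 [ 0.597 -0.14 ] D 102.9 res 0.44
[614.3  57.7] 1334.5 [0.4696 0.0259] D 56.3 res 0.79

ROW [0.1317, -0.055, 0.3522] [0.0, 0.0001, 0.0009] n>=2.4
ROW [0.1317, -0.055, 0.4172] [0.0, 0.0001, 0.0009] n>=2.8
```

View pics/w12.png

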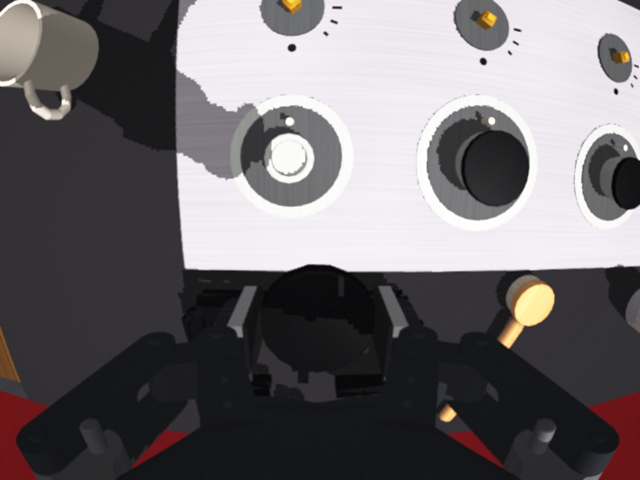

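Emit:
carry_out([
  [[0.132,-0.055,0.1,0,0,0],[0.132,-0.055,0.25,0,0,0],[0.132,-0.055,0.34,0,0,0],[0.132,-0.055,0.34,0,0,0],[0.132,-0.055,0.34,0,0,0],[0.132,-0.055,0.34,0,0,0]],
])

```text
clock: 21.35
position: [0.5987, -0.3088, 0.0672]
tool_rot: [0.002, -0.001, 1.0, -0.001]
ft_force: [-0.7, 0.2, -1.5]
opening: 0.0454
```

Run:
```python
from crown import *
st=show();rows([0.5976,-0.3064,0.034],3.1416,st)
```

```text
t 21.35 p [ 0.5987 -0.3088  0.0672] yaw -3.140 q [-0.59  0.76  1.27 -0.    1.11 -2.16] F [-0.7  0.2 -1.5] op 0.0454
ROW [0.003, 0.0063, 0.0829] [-0.0008, 0.0012, 0.0004] n>=0.5
```

Emit:
carry_out([
  [[0.002,0.004,0.03,0,0,0],[0.002,0.004,0.05,0,0,0],[0.002,0.004,0.06,0,0,0],[0.002,0.004,0.06,0,0,0]],
])

```text
clock: 21.85
position: [0.5962, -0.3066, 0.0399]
tool_rot: [-0.0, -0.0, 1.0, 0.0]
ft_force: [-0.1, -0.1, 0.0]
opening: 0.0452
```

Run:
```python
from crown import *
st=show();rows([0.5976,-0.3064,0.034],3.1416,st)
```

```text
t 21.85 p [ 0.5962 -0.3066  0.0399] yaw -3.141 q [-0.59  0.79  1.3  -0.    1.06 -2.16] F [-0.1 -0.1  0. ] op 0.0452
ROW [-0.0035, 0.0006, 0.0147] [0.0002, -0.0003, 0.0002] n>=0.1
```

Emit:
carry_out([
  [[-0.003,0.0005,0.004,0,0,0],[-0.003,0.0005,0.008,0,0,0],[-0.003,0.0005,0.012,0,0,0],[-0.003,0.0005,0.016,0,0,0],[-0.003,0.0005,0.018,0,0,0],[-0.003,0.0005,0.018,0,0,0]],
])

```text
clock: 22.6
position: [0.5974, -0.3067, 0.0331]
tool_rot: [-0.0, -0.0, 1.0, -0.0]
ft_force: [-1.7, -2.4, -0.3]
opening: 0.0456
```

Emit:
carry_out([
  [[0,0,0.003,0,0,0],[0,0,0.005,0,0,0],[0,0,0.005,0,0,0]],
])

```text
clock: 22.98
position: [0.5975, -0.3068, 0.0326]
tool_rot: [0.0, -0.0, 1.0, -0.0]
ft_force: [-4.6, -0.9, 8.2]
opening: 0.0454
```

Emit:
carry_out([
  [[0,0,0,0,0,0],[0,0,0,0,0,0],[0,0,0,0,0,0],[0,0,0,0,0,0],[0,0,0,0,0,0],[0,0,-0.1,0,0,0],[0,0,-0.2,0,0,0],[-0.1,0.4,-0.5,0,0,0],[-0.1,0.45,-0.5,0,0,0],[-0.1,0.45,-0.5,0,0,0],[-0.1,0.45,-0.5,0,0,0],[-0.1,0.45,-0.5,0,0,0]],
], fingers=1)

```text
clock: 24.48
position: [0.6386, -0.1244, 0.2332]
tool_rot: [0.002, -0.002, 1.0, -0.0]
ft_force: [-0.1, -0.0, 0.5]
opening: 0.0857
```

Run:
```python
from crown import *
st=show();shot("wrist","w13")
```

```text
t 24.48 p [ 0.6386 -0.1244  0.2332] yaw -3.138 q [-0.31  0.58  1.14  0.    1.42 -1.89] F [-0.1 -0.   0.5] op 0.0857
```

View pics/w13.png

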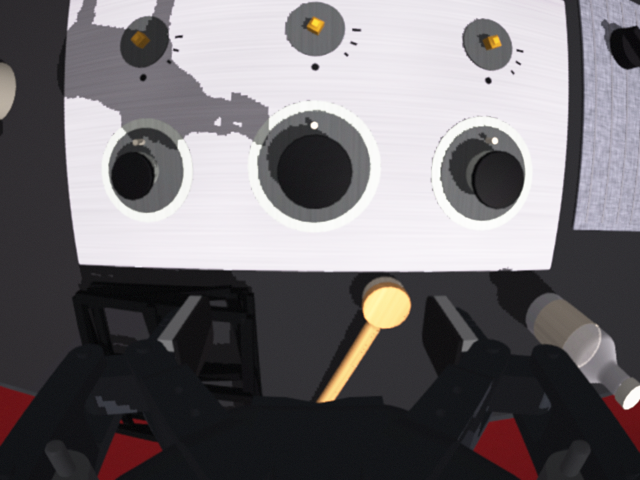

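Run:
```python
from crown import *
st=read_state(); rows([0.5,-0.306,0.12],3.1416,st)
```

```text
ROW [0.3457, -0.4492, 0.2792] [-0.0002, 0.0003, 0.0007] n>=4.0
```

Emit:
carry_out([
  [[0.346,-0.449,0.28,0,0,0],[0.346,-0.449,0.28,0,0,0],[0.346,-0.449,0.28,0,0,0],[0.346,-0.449,0.28,0,0,0],[0.346,-0.449,0.28,0,0,0],[0.346,-0.449,0.28,0,0,0],[0.346,-0.449,0.28,0,0,0]],
])

```text
clock: 25.4
position: [0.5001, -0.3058, 0.1198]
tool_rot: [0.0, -0.001, 1.0, -0.0]
ft_force: [0.9, 0.5, 0.3]
opening: 0.0856
```

Run:
```python
from crown import *
st=show();shot("wrist","sr");pickle.dump(st,open("sr.pkl","wb"))
```

```text
t 25.40 p [ 0.5001 -0.3058  0.1198] yaw -3.140 q [-0.68  0.56  1.5   0.    1.08 -2.25] F [0.9 0.5 0.3] op 0.0856
```

Emit:
carry_out([
  [[0,0.45,0,0,0,0],[0,0.45,0,0,0,0],[0,0.45,0,0,0,0],[0,0.45,0,0,0,0],[0,0.45,0,0,0,0],[0,0.45,0,0,0,0]],
])

```text
clock: 26.2
position: [0.4996, -0.1272, 0.1195]
tool_rot: [0.0, 0.0, 1.0, -0.0]
ft_force: [-0.4, -0.0, 0.4]
opening: 0.0856
```

Run:
```python
from crown import *
st=show();shot("wrist","sm");pickle.dump(st,open("sm.pkl","wb"))
```

```text
t 26.20 p [ 0.4996 -0.1272  0.1195] yaw 3.141 q [-0.4   0.44  1.71 -0.    0.99 -1.97] F [-0.4 -0.   0.4] op 0.0856
```

Emit:
carry_out([
  [[0,0.45,0,0,0,0],[0,0.45,0,0,0,0],[0,0.45,0,0,0,0],[0,0.45,0,0,0,0],[0,0.45,0,0,0,0],[0,0.45,0,0,0,0]],
])

```text
clock: 27.0
position: [0.4993, 0.0522, 0.1192]
tool_rot: [-0.0, 0.001, 1.0, -0.0]
ft_force: [0.2, -0.4, -0.3]
opening: 0.0855
```

Run:
```python
from crown import *
st=show();shot("wrist","sl");pickle.dump(st,open("sl.pkl","wb"))
a=[cv2.imread(f"pics/s{k}.png") for k in "rml"]
cv2.imwrite("pics/stems.png",np.vstack([np.hstack([x[20:320,160:480] for x in a[:2]]),np.hstack([a[2][20:320,160:480],a[2][:300,:320]*0])]))
```

```text
t 27.00 p [0.4993 0.0522 0.1192] yaw 3.140 q [-0.05  0.42  1.74 -0.    0.97 -1.62] F [ 0.2 -0.4 -0.3] op 0.0855
```

View pics/stems.png

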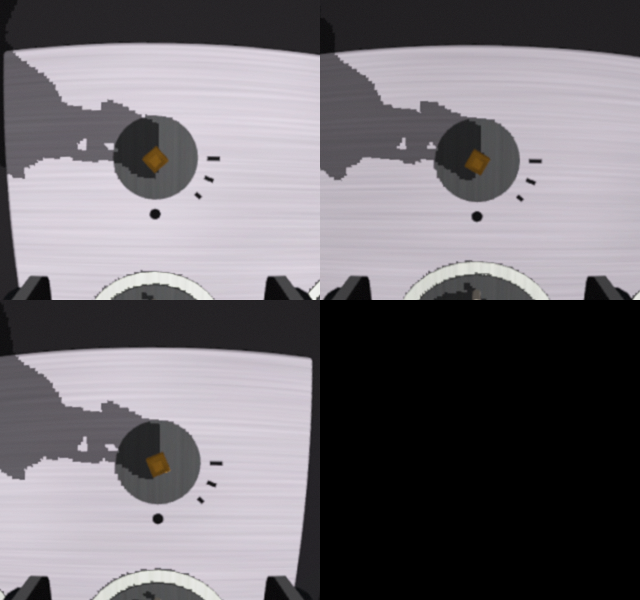

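```bash
cat > stem.py <<'E'
from h import *
def stem(fn,st):
    im=cv2.imread(fn); h=cv2.cvtColor(im,cv2.COLOR_BGR2HSV)
    m=((h[...,0]>5)&(h[...,0]<28)&(h[...,1]>110)&(h[...,2]>40)).astype(np.uint8)
    n,l,s,c=cv2.connectedComponentsWithStats(m)
    out=[]
    for i in range(1,n):
        if not 80<s[i,4]<3000: continue
        cs,_=cv2.findContours((l==i).astype(np.uint8),cv2.RETR_EXTERNAL,cv2.CHAIN_APPROX_NONE)
        P=np.array([plane("wrist",p[0],0.025,st)[:2] for p in cs[0]])*1000
        (cx,cy),(w,hh),a=cv2.minAreaRect(P.astype(np.float32))
        print(fn,"px",c[i].round(1),"centre",np.round([cx/1e3,cy/1e3],4),"wh %.1f %.1f ang mod90 %.1f"%(w,hh,a%90))
    # collar
    g=im.max(2); m=(g<130).astype(np.uint8)
if __name__=="__main__":
    for k in "rml": stem(f"pics/s{k}.png",pickle.load(open(f"s{k}.pkl","rb")))
    a=[cv2.imread(f"pics/s{k}.png")[130:230,270:370] for k in "rml"]
    cv2.imwrite("pics/st3.png",cv2.resize(np.hstack(a),(800,267),interpolation=cv2.INTER_CUBIC))
    st=pickle.load(open("sm.pkl","rb"))
    for n in ((477,216),):
        print("dot",plane("wrist",(477-320+160,216+20),0.008,st).round(4))
    st=pickle.load(open("sl.pkl","rb"));print("dot",plane("wrist",(158+160,518-300+20),0.008,st).round(4))
    st=pickle.load(open("sr.pkl","rb"));print("dot",plane("wrist",(155+160,214+20),0.008,st).round(4))
E
python3 stem.py
```

```text
pics/sr.png px [314.6 179.1] centre [ 0.4567 -0.3069] wh 12.7 12.8 ang mod90 41.7
pics/sr.png px [551.9 188.9] centre [ 0.4578 -0.1315] wh 22.1 14.9 ang mod90 61.6
pics/sr.png px [523.5 465.9] centre [ 0.7591 -0.0776] wh 57.3 28.7 ang mod90 35.0
pics/sm.png px [316.6 181.8] centre [ 0.4579 -0.1268] wh 12.5 13.5 ang mod90 60.2
pics/sm.png px [ 80.8 188. ] centre [ 0.4566 -0.302 ] wh 17.5 20.4 ang mod90 42.6
pics/sm.png px [553.1 191.1] centre [0.4592 0.0484] wh 17.3 21.1 ang mod90 20.3
pics/sl.png px [317.3 184.2] centre [0.4592 0.053 ] wh 13.4 12.3 ang mod90 22.4
pics/sl.png px [ 81.5 190.4] centre [ 0.4576 -0.1219] wh 19.8 18.4 ang mod90 59.3
dot [ 0.4985 -0.1268  0.008 ]
dot [0.4995 0.0533 0.008 ]
dot [ 0.4976 -0.3068  0.008 ]
```

View pics/st3.png

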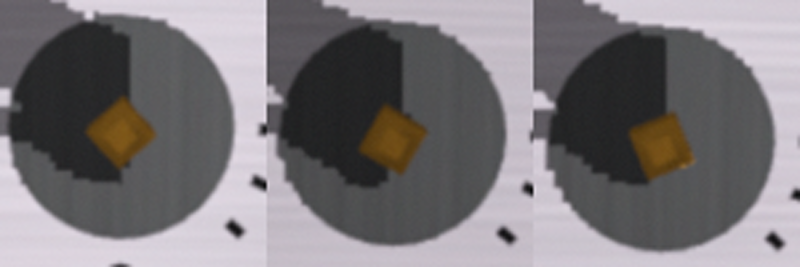

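Run:
```python
from h import *
st=read_state(); rows([0.45,0.32,0.17],3.1416,st)
```

```text
ROW [0.1244, 0.6691, -0.1271] [-0.0001, -0.0, -0.0006] n>=4.4
```

Emit:
carry_out([
  [[0.124,0.669,-0.127,0,0,0],[0.124,0.669,-0.127,0,0,0],[0.124,0.669,-0.127,0,0,0],[0.124,0.669,-0.127,0,0,0],[0.124,0.669,-0.127,0,0,0],[0.124,0.669,-0.127,0,0,0],[0.124,0.669,-0.127,0,0,0],[0.124,0.669,-0.127,0,0,0]],
])

```text
clock: 28.05
position: [0.4498, 0.3199, 0.1698]
tool_rot: [-0.0, 0.001, 1.0, -0.0]
ft_force: [0.4, -0.2, -0.7]
opening: 0.0853
```

Run:
```python
from h import *
st=show();shot("wrist","k1");pickle.dump(st,open("k1.pkl","wb"))
im=cv2.imread("pics/k1.png");cv2.imwrite("pics/k1c.png",cv2.resize(im[60:300,180:480],(750,600),interpolation=cv2.INTER_CUBIC))
```

```text
t 28.05 p [0.4498 0.3199 0.1698] yaw 3.140 q [ 0.48  0.45  1.54 -0.    1.15 -1.09] F [ 0.4 -0.2 -0.7] op 0.0853
```

View pics/k1c.png

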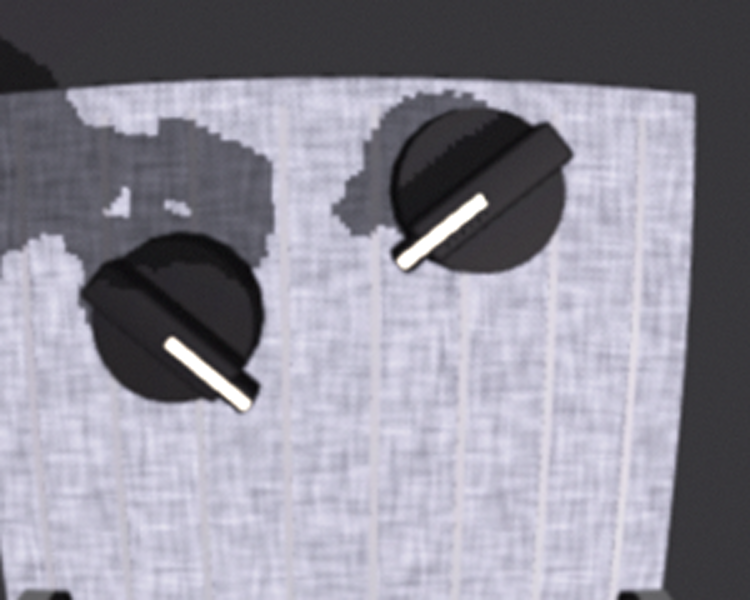

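```bash
cat > knob.py <<'E'
from h import *
def knobs(fn,st,zt=0.048,cam="wrist",roi=None):
    im=cv2.imread(fn) if isinstance(fn,str) else fn
    h=cv2.cvtColor(im,cv2.COLOR_BGR2HSV)
    m=((h[...,2]>225)&(h[...,1]<40)).astype(np.uint8)
    if roi is not None:
        k=np.zeros_like(m);cv2.fillPoly(k,[np.array(roi)],1);m&=k
    n,l,s,c=cv2.connectedComponentsWithStats(m)
    for i in range(1,n):
        if not 30<s[i,4]<1500: continue
        cs,_=cv2.findContours((l==i).astype(np.uint8),cv2.RETR_EXTERNAL,cv2.CHAIN_APPROX_NONE)
        P=np.array([plane(cam,p[0],zt,st)[:2] for p in cs[0]])*1000
        (cx,cy),(w,hh),a=cv2.minAreaRect(P.astype(np.float32))
        L,W=max(w,hh),min(w,hh)
        if W>7 or L<12: continue
        q=P-P.mean(0); v=np.linalg.svd(q,full_matrices=False)[2][0]; e=np.array([cx,cy]);
        print("line px",c[i].round(1),"mid",np.round(e/1e3,4),"L %.1f W %.1f"%(L,W),"dir deg %.1f"%np.degrees(np.arctan2(v[1],v[0])),"ends px",cs[0][np.argmax(q@v)][0],cs[0][np.argmin(q@v)][0])
E
python3 - <<'E'
from knob import *
knobs("pics/k1.png",pickle.load(open("k1.pkl","rb")),roi=[[190,100],[470,100],[450,290],[190,290]])
E
```

```text
line px [356.3 152.2] mid [0.39   0.3482] L 30.6 W 3.7 dir deg -51.0 ends px [339 165] [373 139]
line px [368.8 182.1] mid [0.4116 0.3577] L 12.3 W 2.9 dir deg -2.8 ends px [367 191] [369 174]
line px [400.9 192.6] mid [0.4206 0.381 ] L 20.2 W 5.5 dir deg -4.0 ends px [399 209] [400 181]
line px [262.6 209.2] mid [0.431  0.2808] L 30.3 W 3.7 dir deg 49.4 ends px [279 222] [246 197]
```

Run:
```python
from knob import *
st=pickle.load(open("k1.pkl","rb"))
print("B",plane("wrist",(371.3,136),0.028,st).round(4)); print("A",plane("wrist",((94+263)/2*.4+180,(232+402)/2*.4+60),0.026,st).round(4))
for m,d in (([.390,.3482],-51.0),([.431,.2808],49.4)):
    d=np.radians(d);print(np.array(m)-.0192*np.array([np.cos(d),np.sin(d)]))
t,im=shot("top");cv2.imwrite("pics/t14.png",cv2.resize(im[170:310,105:235],(743,800))[:600])
```

```text
B [0.3781 0.3617 0.028 ]
A [0.4173 0.269  0.026 ]
[0.37791705 0.3631212 ]
[0.41850514 0.26622199]
```

View pics/t14.png

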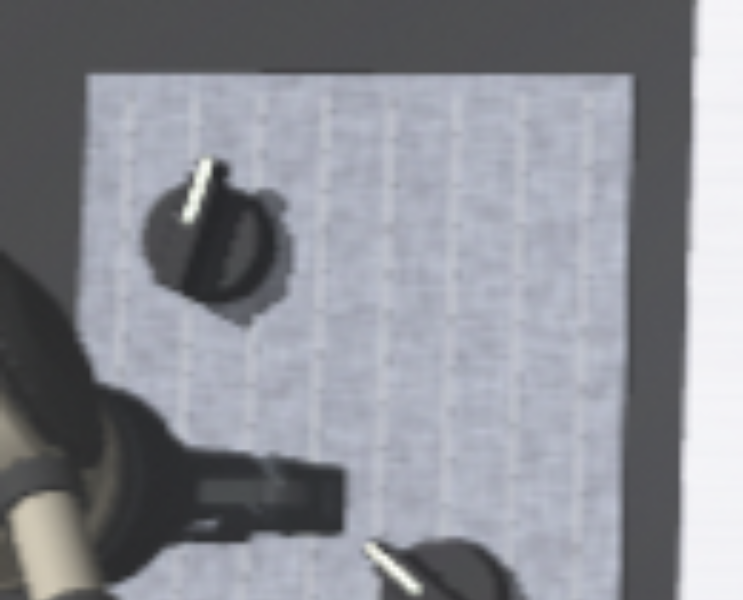

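Run:
```python
from h import *
st=read_state(); y=np.pi-np.radians(51); rows([0.378,0.3625,0.08],y,st); rows([0.378,0.3625,0.032],y,st)
```

```text
ROW [0.1793, 0.1055, 0.2248] [-0.0002, -0.0, 0.283] n>=4.8
ROW [0.1792, 0.1055, 0.3448] [-0.0002, -0.0, 0.283] n>=4.8
```

Emit:
carry_out([
  [[0.179,0.106,0.1,0,0,0.283],[0.179,0.106,0.15,0,0,0.283],[0.179,0.106,0.2,0,0,0.283],[0.179,0.106,0.225,0,0,0.283],[0.179,0.106,0.225,0,0,0.283],[0.179,0.106,0.225,0,0,0.283],[0.179,0.106,0.225,0,0,0.283],[0.179,0.106,0.225,0,0,0.283]],
])

```text
clock: 29.15
position: [0.3778, 0.3636, 0.0802]
tool_rot: [0.0, 0.429, 0.903, 0.0]
ft_force: [-0.8, -0.1, 0.6]
opening: 0.0852
```

Run:
```python
from knob import *
st=show();shot("wrist","k2"); knobs("pics/k2.png",st,roi=[[210,150],[430,150],[430,390],[210,390]])
y=np.pi-np.radians(51);rows([0.378,0.3625,0.032],y,st)
```

```text
t 29.15 p [0.3778 0.3636 0.0802] yaw 2.254 q [ 0.62  0.51  1.72 -0.    0.91 -0.06] F [-0.8 -0.1  0.6] op 0.0852
ROW [-0.0025, -0.0015, 0.1206] [0.0001, 0.0, 0.0009] n>=0.8
```

View pics/k2.png

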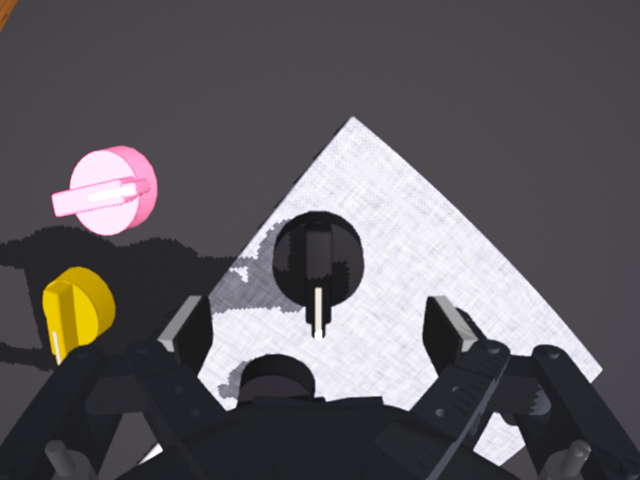

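Emit:
carry_out([
  [[-0.001,-0.001,0.06,0,0,0.001],[-0.001,-0.001,0.1,0,0,0.001],[-0.001,-0.001,0.12,0,0,0.001],[-0.001,-0.001,0.12,0,0,0.001],[-0.001,-0.001,0.12,0,0,0.001]],
])

```text
clock: 29.82
position: [0.378, 0.3634, 0.0325]
tool_rot: [0.0, 0.431, 0.902, 0.0]
ft_force: [0.1, -0.8, 0.2]
opening: 0.0854
```

Emit:
carry_out([
  [[0,0,0,0,0,0],[0,0,0,0,0,0],[0,0,0,0,0,0],[0,0,0,0,0,0],[0,0,0,0,0,0],[0,0,0,0,0,0],[0,0,0,0,0,0],[0,0,0,0,0,0]],
], fingers=-1)

```text
clock: 30.82
position: [0.3778, 0.3633, 0.0323]
tool_rot: [0.0, 0.431, 0.902, 0.0]
ft_force: [1.1, -0.3, 4.4]
opening: 0.0122
```

Run:
```python
from knob import *
st=show();shot("wrist","k3"); knobs("pics/k3.png",st,roi=[[210,150],[430,150],[430,390],[210,390]])
```

```text
t 30.82 p [0.3778 0.3633 0.0323] yaw 2.250 q [ 0.62  0.59  1.76 -0.    0.79 -0.06] F [ 1.1 -0.3  4.4] op 0.0122
line px [317.2 365.7] mid [0.3898 0.3492] L 27.4 W 3.4 dir deg -51.5 ends px [314 390] [319 336]
```

View pics/k3.png

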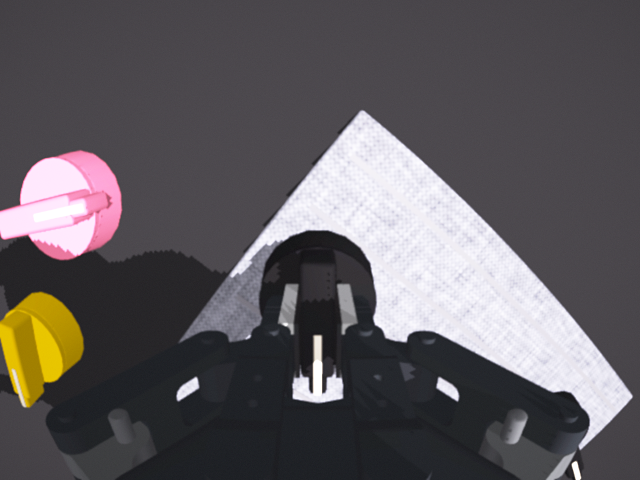

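Run:
```python
from knob import *
st=read_state(); e=plane("wrist",(318.5,335.5),0.048,st)[:2]
d=np.radians(-51.2);u=np.array([np.cos(d),np.sin(d)]);r=e-st["position"][:2];print("along",r@u,"perp",r@[-u[1],u[0]])
y=np.pi+np.radians(22.2)
rows([0.3778,0.3633,0.14],np.pi-np.radians(51),st); rows([0.459,0.053,0.11],y,st)
```

```text
along 0.004494968953370177 perp 0.0011692771233432423
ROW [0.0, 0.0001, -0.2693] [0.0002, 0.0, -0.0005] n>=1.7
ROW [-0.7311, -0.3293, -0.1944] [0.0001, 0.0002, -0.4071] n>=6.8
```

Emit:
carry_out([
  [[0,0,-0.1,0,0,0],[0,0,-0.2,0,0,0],[0,0,-0.27,0,0,0],[-0.732,-0.329,-0.2,0,0,-0.407],[-0.732,-0.329,-0.2,0,0,-0.407],[-0.732,-0.329,-0.2,0,0,-0.407],[-0.732,-0.329,-0.2,0,0,-0.407],[-0.732,-0.329,-0.2,0,0,-0.407],[-0.732,-0.329,-0.2,0,0,-0.407],[-0.732,-0.329,-0.2,0,0,-0.407],[-0.732,-0.329,-0.2,0,0,-0.407],[-0.732,-0.329,-0.2,0,0,-0.407]],
])

```text
clock: 32.38
position: [0.4586, 0.0525, 0.1115]
tool_rot: [-0.001, -0.192, 0.981, 0.0]
ft_force: [-0.9, -0.2, -1.6]
opening: 0.0122
```

Run:
```python
from knob import *
st=show();shot("wrist","k4"); s,im=shot("side"); cv2.imwrite("pics/s4.png",cv2.resize(im[220:330,220:360],(800,628))[:600])
y=np.pi+np.radians(22.2); rows([0.459,0.0528,0.06],y,st)
```

```text
t 32.38 p [0.4586 0.0525 0.1115] yaw -2.756 q [-0.05  0.37  1.86 -0.    0.91 -2.01] F [-0.9 -0.2 -1.6] op 0.0122
ROW [-0.0013, 0.0002, 0.1288] [0.0002, -0.0004, -0.0006] n>=0.8
```

View pics/k4.png

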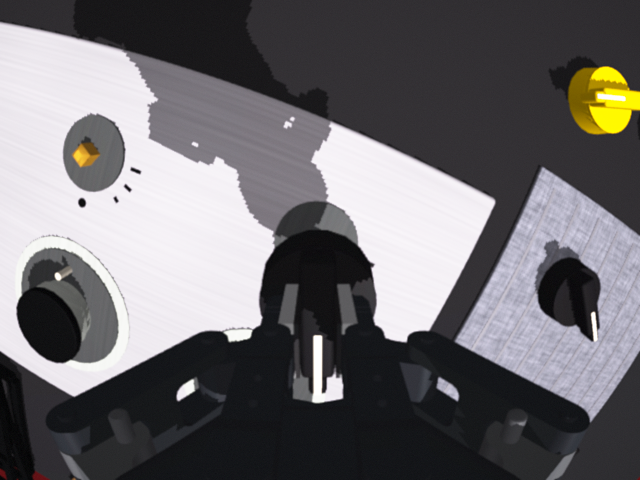

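View pics/s4.png

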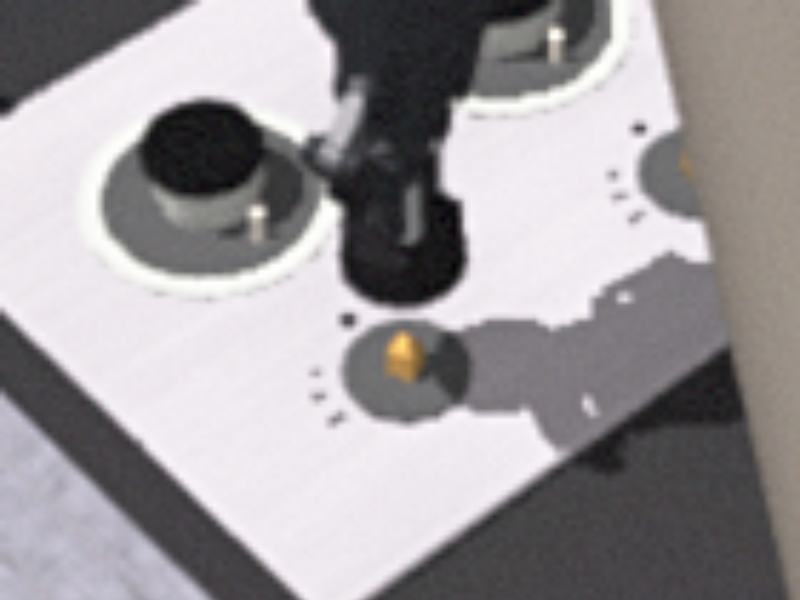

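Emit:
carry_out([
  [[-0.001,0,0.06,0,0,0],[-0.001,0,0.1,0,0,0],[-0.001,0,0.125,0,0,0],[-0.001,0,0.135,0,0,0],[-0.001,0,0.145,0,0,0],[-0.001,0,0.155,0,0,0],[-0.001,0,0.16,0,0,0]],
])

```text
clock: 33.35
position: [0.4598, 0.0527, 0.0481]
tool_rot: [0.0, -0.192, 0.981, -0.0]
ft_force: [0.0, -1.1, -0.1]
opening: 0.0124
```

Emit:
carry_out([
  [[0,0,0.008,0,0,0],[0,0,0.016,0,0,0],[0,0,0.022,0,0,0],[0,0,0.026,0,0,0],[0,0,0.026,0,0,0]],
])

```text
clock: 33.98
position: [0.4597, 0.0527, 0.0392]
tool_rot: [0.001, -0.192, 0.981, -0.0]
ft_force: [-5.0, -2.5, 18.9]
opening: 0.0125
```

Emit:
carry_out([
  [[0,0,-0.004,0,0,0.05],[0,0,-0.004,0,0,0.1],[0,0,-0.004,0,0,0.14],[0,0,-0.004,0,0,0.16],[0,0,-0.004,0,0,0.165],[0,0,-0.004,0,0,0.165]],
])

```text
clock: 34.72
position: [0.4595, 0.0528, 0.0394]
tool_rot: [0.0, 0.065, 0.998, -0.0]
ft_force: [-1.0, -0.3, 5.8]
opening: 0.0121
```

Run:
```python
from knob import *
st=show();print(st["wrist_torque"]);shot("wrist","k5")
```

```text
t 34.73 p [0.4595 0.0528 0.0394] yaw 3.011 q [-0.05  0.49  1.93 -0.    0.72 -1.49] F [-1.  -0.3  5.8] op 0.0121
[-0.15244707  0.20820884  0.03235033]
```

View pics/k5.png

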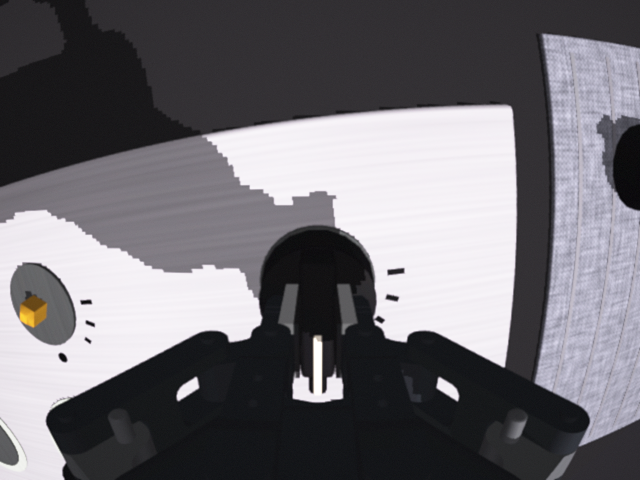

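Emit:
carry_out([
  [[0,0,0,0,0,0.008],[0,0,0,0,0,0.016],[0,0,0,0,0,0.016]],
])

```text
clock: 35.15
position: [0.4595, 0.0529, 0.0394]
tool_rot: [0.0, 0.091, 0.996, 0.0]
ft_force: [-1.8, -0.5, 6.0]
opening: 0.0121
```

Run:
```python
from knob import *
st=show();print(st["wrist_torque"])
```

```text
t 35.15 p [0.4595 0.0529 0.0394] yaw 2.960 q [-0.05  0.49  1.93  0.    0.72 -1.44] F [-1.8 -0.5  6. ] op 0.0121
[-0.12113851  0.17419634  0.11177902]
```

Emit:
carry_out([
  [[0,0,0,0,0,0.006],[0,0,0,0,0,0.012],[0,0,0,0,0,0.012]],
])

```text
clock: 35.52
position: [0.4595, 0.0529, 0.0393]
tool_rot: [0.0, 0.109, 0.994, -0.0]
ft_force: [-0.6, 0.3, 5.5]
opening: 0.0127
```

Run:
```python
from knob import *
st=show();print(st["wrist_torque"])
rows([0.459,0.0528,0.0388],np.pi-np.radians(0.4),st)
```

```text
t 35.52 p [0.4595 0.0529 0.0393] yaw 2.922 q [-0.05  0.49  1.93 -0.    0.72 -1.4 ] F [-0.6  0.3  5.5] op 0.0127
[0.03129783 0.13728024 0.17620355]
ROW [0.0012, -0.0006, 0.0013] [-0.0, 0.0, -0.0675] n>=1.1
```

Emit:
carry_out([
  [[0.001,0,0.002,0,0,-0.03],[0.001,0,0.002,0,0,-0.06],[0.001,0,0.002,0,0,-0.067],[0.001,0,0.002,0,0,-0.067],[0.001,0,0.002,0,0,-0.067]],
])

```text
clock: 36.15
position: [0.46, 0.0529, 0.0393]
tool_rot: [0.001, 0.004, 1.0, -0.0]
ft_force: [-1.2, -1.0, 11.0]
opening: 0.0124
```

Run:
```python
from knob import *
st=show();print(st["wrist_torque"]); shot("wrist","k6"); knobs("pics/k6.png",st,zt=0.055,roi=[[300,320],[340,320],[340,410],[300,410]])
```

```text
t 36.15 p [0.46   0.0529 0.0393] yaw 3.133 q [-0.05  0.49  1.93  0.    0.72 -1.61] F [-1.2 -1.  11. ] op 0.0124
[-0.06249571  0.18120874  0.01874578]
```

Release and look from higher.

Emit:
carry_out([
  [[0,0,0,0,0,0],[0,0,0,0,0,0],[0,0,0,0,0,0],[0,0,0,0,0,0],[0,0,0,0,0,0],[0,0,-0.1,0,0,0],[0,0,-0.2,0,0,0],[-0.15,0,-0.35,0,0,0],[-0.15,0,-0.35,0,0,0],[-0.15,0,-0.35,0,0,0]],
], fingers=1)

```text
clock: 37.45
position: [0.5202, 0.0523, 0.1793]
tool_rot: [0.001, 0.004, 1.0, -0.0]
ft_force: [-0.6, 0.4, -0.6]
opening: 0.0851
```

Run:
```python
from knob import *
st=show(); shot("wrist","k7"); knobs("pics/k7.png",st,zt=0.055,roi=[[270,100],[370,100],[370,290],[270,290]])
im=cv2.imread("pics/k7.png");cv2.imwrite("pics/k7c.png",cv2.resize(im[60:300,160:480],(800,600),interpolation=cv2.INTER_CUBIC))
```

```text
t 37.45 p [0.5202 0.0523 0.1793] yaw 3.133 q [-0.05  0.38  1.61 -0.    1.14 -1.61] F [-0.6  0.4 -0.6] op 0.0851
line px [346.4 113.4] mid [0.4333 0.0734] L 35.5 W 2.2 dir deg 88.2 ends px [370 115] [320 112]
line px [355.1 121.4] mid [0.4391 0.0787] L 25.1 W 5.4 dir deg 84.1 ends px [370 125] [335 117]
line px [360.7 135.5] mid [0.449  0.0844] L 13.6 W 0.7 dir deg 89.8 ends px [370 136] [351 135]
line px [317.5 177.1] mid [0.479  0.0535] L 29.0 W 2.2 dir deg -0.7 ends px [316 197] [319 157]
line px [358.9 243.9] mid [0.5296 0.0827] L 20.0 W 4.5 dir deg 83.9 ends px [370 247] [344 242]
```

View pics/k7c.png

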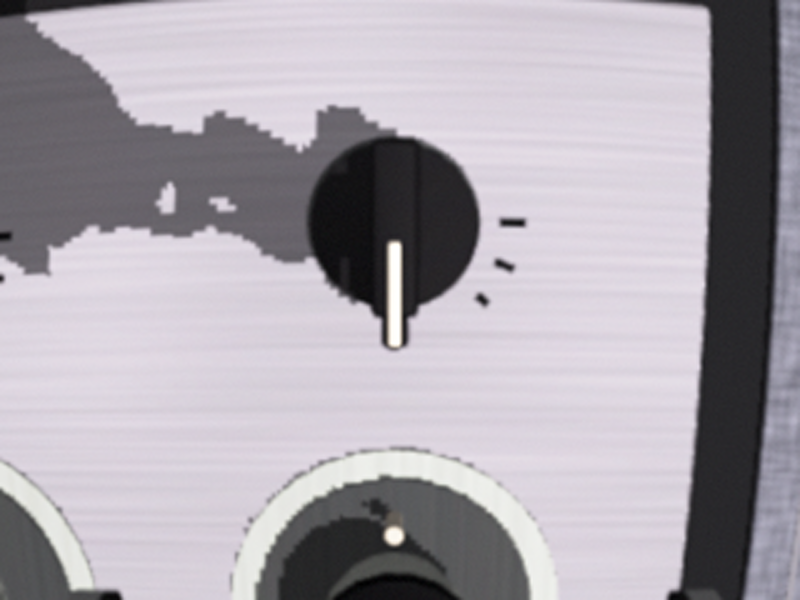

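Run:
```python
from h import *
rows([0.418,0.267,0.12],np.radians(49.4))
```

```text
ROW [0.2561, 0.5343, 0.1451] [-0.0003, -0.0001, 0.7227] n>=12.2
```

Emit:
carry_out([
  [[0.256,0.534,0.1,0,0,0.723],[0.256,0.534,0.1,0,0,0.723],[0.256,0.534,0.1,0,0,0.723],[0.256,0.534,0.1,0,0,0.723],[0.256,0.534,0.145,0,0,0.723],[0.256,0.534,0.145,0,0,0.723],[0.256,0.534,0.145,0,0,0.723],[0.256,0.534,0.145,0,0,0.723],[0.256,0.534,0.145,0,0,0.723],[0.256,0.534,0.145,0,0,0.723],[0.256,0.534,0.145,0,0,0.723],[0.256,0.534,0.145,0,0,0.723]],
])

```text
clock: 39.0
position: [0.4166, 0.266, 0.119]
tool_rot: [-0.0, 0.888, 0.459, -0.002]
ft_force: [0.6, 0.2, 0.6]
opening: 0.085
```

Run:
```python
from h import *
show(); rows([0.418,0.267,0.12],np.radians(49.4)); shot("wrist","k8")
```

```text
t 39.00 p [0.4166 0.266  0.119 ] yaw 0.954 q [ 0.41  0.41  1.76 -0.    0.97  1.03] F [0.6 0.2 0.6] op 0.0850
ROW [0.004, 0.0015, -0.0026] [-0.0006, 0.0011, 0.0294] n>=0.5
```

View pics/k8.png

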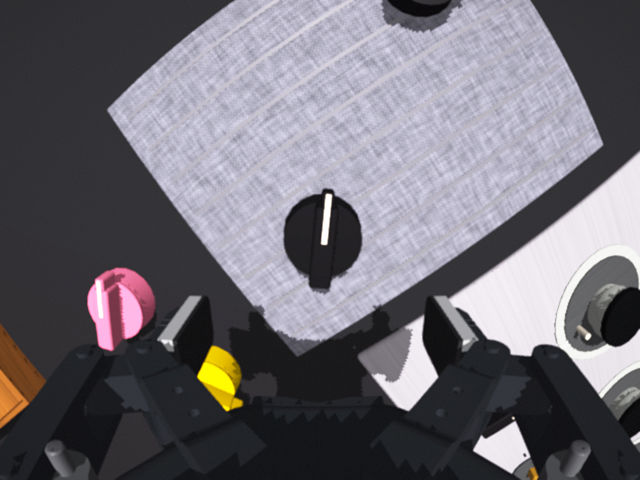

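```bash
cat >> knob.py <<'E'
def ctr(mid,deg,k=.0192):
    d=np.radians(deg);return np.array(mid)-k*np.array([np.cos(d),np.sin(d)])
E
python3 - <<'E'
from knob import *
st=show(); s,im=shot("wrist","k8b"); knobs(im,st,roi=[[310,150],[345,150],[345,280],[310,280]])
E
```

```text
t 39.05 p [0.4166 0.2661 0.119 ] yaw 0.947 q [ 0.41  0.41  1.76 -0.    0.97  1.04] F [-0.3  0.2  0.3] op 0.0851
line px [325.7 218.7] mid [0.434  0.2808] L 30.4 W 3.3 dir deg -130.5 ends px [323 244] [329 194]
```

Run:
```python
from h import *
rows([0.420,0.2664,0.032],np.radians(49.5))
```

```text
ROW [0.0057, 0.0064, 0.2179] [-0.0005, 0.001, 0.0303] n>=1.4
```

Emit:
carry_out([
  [[0.006,0.006,0.05,0,0,0.03],[0.006,0.006,0.1,0,0,0.03],[0.006,0.006,0.13,0,0,0.03],[0.006,0.006,0.13,0,0,0.03],[0.006,0.006,0.13,0,0,0.03]],
])

```text
clock: 39.72
position: [0.4221, 0.2676, 0.0688]
tool_rot: [0.0, 0.907, 0.42, 0.0]
ft_force: [-0.5, 0.6, -0.0]
opening: 0.0855
```

Run:
```python
from h import *
show();rows([0.420,0.2664,0.032],np.radians(49.5))
```

```text
t 39.73 p [0.4221 0.2676 0.0688] yaw 0.867 q [ 0.41  0.49  1.8  -0.    0.85  1.12] F [-0.5  0.6 -0. ] op 0.0855
ROW [-0.0057, -0.0022, 0.0921] [0.0001, -0.0001, 0.001] n>=0.6
```

Emit:
carry_out([
  [[-0.0055,-0.002,0.05,0,0,0.001],[-0.0055,-0.002,0.08,0,0,0.001],[-0.0055,-0.002,0.092,0,0,0.001],[-0.0055,-0.002,0.092,0,0,0.001]],
])

```text
clock: 40.22
position: [0.42, 0.2664, 0.0317]
tool_rot: [0.0, 0.908, 0.418, -0.0]
ft_force: [-0.0, 0.0, 0.2]
opening: 0.0853
```

Emit:
carry_out([
  [[0,0,0,0,0,0],[0,0,0,0,0,0],[0,0,0,0,0,0],[0,0,0,0,0,0],[0,0,0,0,0,0],[0,0,0,0,0,0],[0,0,0,0,0,0],[0,0,0,0,0,0]],
], fingers=-1)

```text
clock: 41.22
position: [0.4201, 0.2664, 0.0319]
tool_rot: [0.0, 0.908, 0.418, 0.0]
ft_force: [-1.2, -0.4, 5.9]
opening: 0.0126
```

Run:
```python
from knob import *
st=show();s,im=shot("wrist","k9"); rows([0.459,-0.1268,0.11],np.radians(60),st)
cv2.imwrite("pics/k9c.png",im[150:480,160:480])
```

```text
t 41.23 p [0.4201 0.2664 0.0319] yaw 0.863 q [ 0.41  0.55  1.84 -0.    0.75  1.12] F [-1.2 -0.4  5.9] op 0.0126
ROW [-0.6837, 0.713, -0.1953] [0.0001, -0.0002, -0.0586] n>=6.4
```

View pics/k9.png

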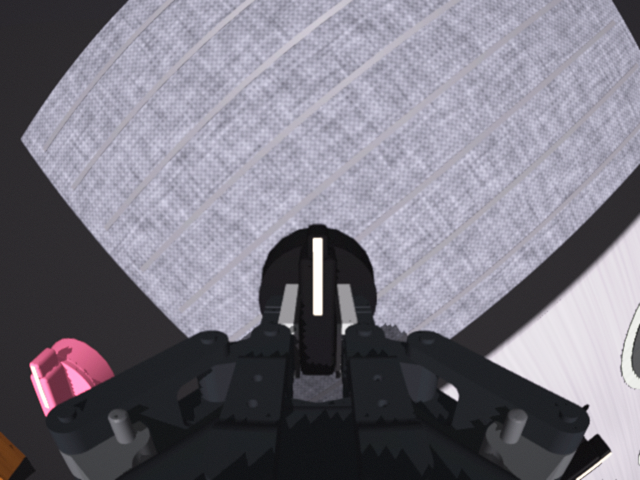

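Run:
```python
from knob import *
st=read_state(); d=curyaw(st);u=np.array([np.cos(d),np.sin(d)])
for px in ((318,315.5),(318,238)):
  r=plane("wrist",px,0.048,st)[:2]-st["position"][:2];print("along",r@u,"perp",r@[-u[1],u[0]])
```

```text
along 0.0045992045507000255 perp -0.0009705200854794219
along 0.035169750577040436 perp -0.0009832625973842282
```

Emit:
carry_out([
  [[0,0,-0.1,0,0,0],[0,0,-0.2,0,0,0],[-0.684,0.713,-0.25,0,0,-0.0586],[-0.684,0.713,-0.25,0,0,-0.0586],[-0.684,0.713,-0.25,0,0,-0.0586],[-0.684,0.713,-0.25,0,0,-0.0586],[-0.684,0.713,-0.25,0,0,-0.0586],[-0.684,0.713,-0.25,0,0,-0.0586],[-0.684,0.713,-0.25,0,0,-0.0586],[-0.684,0.713,-0.25,0,0,-0.0586],[-0.684,0.713,-0.2,0,0,-0.0586],[-0.684,0.713,-0.2,0,0,-0.0586]],
])

```text
clock: 42.78
position: [0.4574, -0.1254, 0.1104]
tool_rot: [-0.002, 0.866, 0.5, -0.001]
ft_force: [-0.6, 0.2, -1.2]
opening: 0.0123
```

Run:
```python
from knob import *
st=show();s,im=shot("wrist","k10"); rows([0.459,-0.1268,0.06],np.radians(60.2),st)
d=curyaw(st);u=np.array([np.cos(d),np.sin(d)])
```

```text
t 42.77 p [ 0.4574 -0.1254  0.1104] yaw 1.048 q [-0.43  0.4   1.82  0.    0.93  0.09] F [-0.6  0.2 -1.2] op 0.0123
ROW [-0.001, 0.0058, 0.126] [-0.0013, 0.0001, -0.0008] n>=0.8
```

View pics/k10.png

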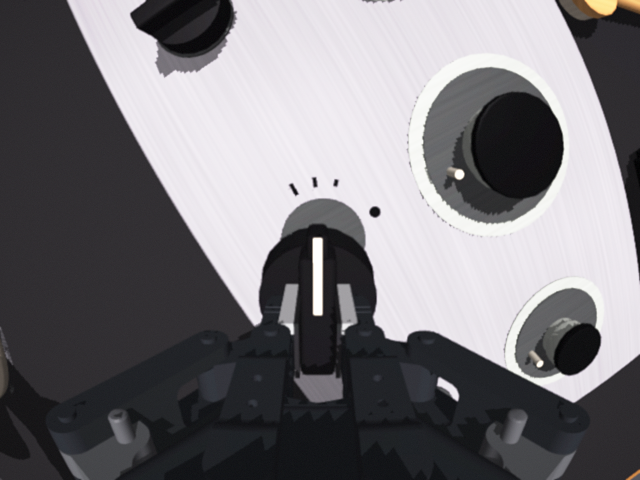

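Emit:
carry_out([
  [[-0.001,0.004,0.06,0,0,-0.001],[-0.001,0.004,0.1,0,0,-0.001],[-0.001,0.004,0.12,0,0,-0.001],[-0.001,0.004,0.12,0,0,-0.001]],
])

```text
clock: 43.32
position: [0.46, -0.1277, 0.0638]
tool_rot: [-0.0, 0.865, 0.502, -0.0]
ft_force: [0.0, -0.6, -0.1]
opening: 0.0121
```

Run:
```python
from knob import *
st=show(); rows([0.459,-0.1268,0.048],np.radians(60.2),st)
```

```text
t 43.33 p [ 0.46   -0.1277  0.0638] yaw 1.051 q [-0.43  0.47  1.87 -0.    0.81  0.09] F [ 0.  -0.6 -0.1] op 0.0121
ROW [0.0008, -0.0033, 0.0395] [-0.0001, 0.0, 0.0001] n>=0.3
```

Emit:
carry_out([
  [[0.001,-0.003,0.01,0,0,0],[0.001,-0.003,0.02,0,0,0],[0.001,-0.003,0.03,0,0,0],[0.001,-0.003,0.04,0,0,0],[0.001,-0.003,0.04,0,0,0]],
])

```text
clock: 43.95
position: [0.4593, -0.1273, 0.0475]
tool_rot: [0.0, 0.865, 0.501, 0.0]
ft_force: [1.6, 0.3, -2.2]
opening: 0.0123
```

Emit:
carry_out([
  [[0,0,0.008,0,0,0],[0,0,0.016,0,0,0],[0,0,0.022,0,0,0],[0,0,0.025,0,0,0],[0,0,0.025,0,0,0]],
])

```text
clock: 44.58
position: [0.4594, -0.1274, 0.0389]
tool_rot: [0.001, 0.865, 0.501, 0.0]
ft_force: [-2.4, 0.3, 13.1]
opening: 0.0122
```

Emit:
carry_out([
  [[0,0,-0.003,0,0,0.05],[0,0,-0.003,0,0,0.1],[0,0,-0.003,0,0,0.15],[0,0,-0.003,0,0,0.2],[0,0,-0.003,0,0,0.25],[0,0,-0.003,0,0,0.3],[0,0,-0.003,0,0,0.34],[0,0,-0.003,0,0,0.37],[0,0,-0.003,0,0,0.385],[0,0,-0.003,0,0,0.385]],
])

```text
clock: 45.82
position: [0.4602, -0.1275, 0.0393]
tool_rot: [0.0, 0.997, -0.079, 0.001]
ft_force: [4.6, 1.1, 1.7]
opening: 0.0127
```

Run:
```python
from knob import *
st=show();print(st["wrist_torque"])
```

```text
t 45.83 p [ 0.4602 -0.1275  0.0393] yaw -0.159 q [-0.43  0.51  1.89  0.    0.74  1.3 ] F [4.6 1.1 1.7] op 0.0127
[ 0.02075804 -0.86364557  0.00948325]
```

Emit:
carry_out([
  [[0,0,0,0,0,0.007],[0,0,0,0,0,0.014],[0,0,0,0,0,0.014]],
])

```text
clock: 46.2
position: [0.4602, -0.1275, 0.0392]
tool_rot: [0.0, 0.995, -0.101, 0.001]
ft_force: [5.2, -0.4, 2.1]
opening: 0.0127
```

Run:
```python
from knob import *
st=show();print(st["wrist_torque"]); rows([0.459,-0.1270,0.0388],np.radians(-0.4),st)
```

```text
t 46.20 p [ 0.4602 -0.1275  0.0392] yaw -0.203 q [-0.43  0.51  1.89  0.    0.74  1.34] F [ 5.2 -0.4  2.1] op 0.0127
[ 0.07633651 -1.01901057  0.16656521]
ROW [-0.0031, -0.0006, 0.0011] [0.0002, -0.0008, -0.0625] n>=1.1
```

Emit:
carry_out([
  [[-0.002,0,0.002,0,0,-0.03],[-0.002,0,0.002,0,0,-0.055],[-0.002,0,0.002,0,0,-0.0625],[-0.002,0,0.002,0,0,-0.0625],[-0.002,0,0.002,0,0,-0.0625]],
])

```text
clock: 46.82
position: [0.4597, -0.1275, 0.039]
tool_rot: [0.001, 1.0, -0.004, 0.002]
ft_force: [4.3, 0.2, 6.7]
opening: 0.013
```

Emit:
carry_out([
  [[0,0,0,0,0,0],[0,0,0,0,0,0],[0,0,0,0,0,0],[0,0,0,0,0,0],[0,0,0,0,0,0],[0,0,-0.1,0,0,0],[0,0,-0.2,0,0,0],[-0.1,0,-0.35,0,0,0],[-0.1,0,-0.35,0,0,0],[-0.1,0,-0.35,0,0,0]],
], fingers=1)

```text
clock: 48.08
position: [0.4184, -0.1268, 0.1783]
tool_rot: [0.0, 1.0, -0.004, 0.001]
ft_force: [-0.4, 0.6, 0.0]
opening: 0.0854
```

Run:
```python
from knob import *
st=show(); shot("wrist","k11"); knobs("pics/k11.png",st,zt=0.055,roi=[[290,150],[345,150],[345,390],[290,390]])
rows([0.56,0.33,0.15],np.radians(-17),st)
```

```text
t 48.08 p [ 0.4184 -0.1268  0.1783] yaw -0.007 q [-0.47  0.24  1.83 -0.    1.07  1.11] F [-0.4  0.6  0. ] op 0.0854
line px [318.  159.9] mid [ 0.4724 -0.1285] L 14.4 W 2.9 dir deg 178.9 ends px [316 170] [320 150]
ROW [0.3458, -1.1446, 0.0704] [0.0001, -0.0004, 0.0922] n>=7.7
```

View pics/k11.png

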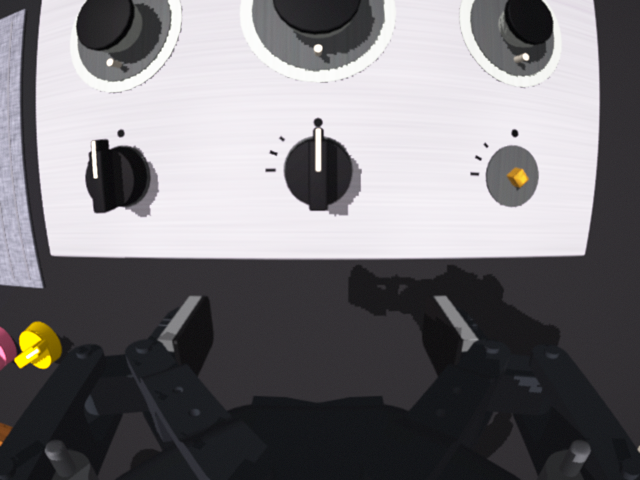

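Emit:
carry_out([
  [[0.3,-0.98,0.03,0,0,0.09],[0.3,-0.98,0.03,0,0,0.09],[0.3,-0.98,0.03,0,0,0.09],[0.3,-0.98,0.03,0,0,0.09],[0.3,-0.98,0.03,0,0,0.09],[0.3,-0.98,0.03,0,0,0.09],[0.3,-0.98,0.03,0,0,0.09],[0.3,-0.98,0.03,0,0,0.09],[0.3,-0.98,0.03,0,0,0.09],[0.3,-0.98,0.03,0,0,0.09]],
])

```text
clock: 49.38
position: [0.5408, 0.2633, 0.1653]
tool_rot: [0.0, 0.989, -0.145, -0.001]
ft_force: [0.3, 0.4, -0.1]
opening: 0.0854
```

Run:
```python
from knob import *
st=show(); shot("wrist","k12"); rows([0.55,0.37,0.13],np.radians(-17),st)
knobs("pics/k12.png",st)
```

```text
t 49.38 p [0.5408 0.2633 0.1653] yaw -0.291 q [ 0.33  0.54  1.4  -0.    1.21  2.19] F [ 0.3  0.4 -0.1] op 0.0854
ROW [-0.0543, -0.2623, 0.0881] [0.0004, 0.0003, 0.0019] n>=1.8
line px [156.7 200.8] mid [0.6015 0.3707] L 30.0 W 3.5 dir deg 163.2 ends px [160 220] [155 181]
line px [576.  225.5] mid [0.4851 0.0464] L 17.4 W 2.4 dir deg 176.7 ends px [577 235] [576 216]
line px [473.5 316.6] mid [0.4356 0.1569] L 13.7 W 4.0 dir deg -153.8 ends px [477 322] [469 312]
```

View pics/k12.png

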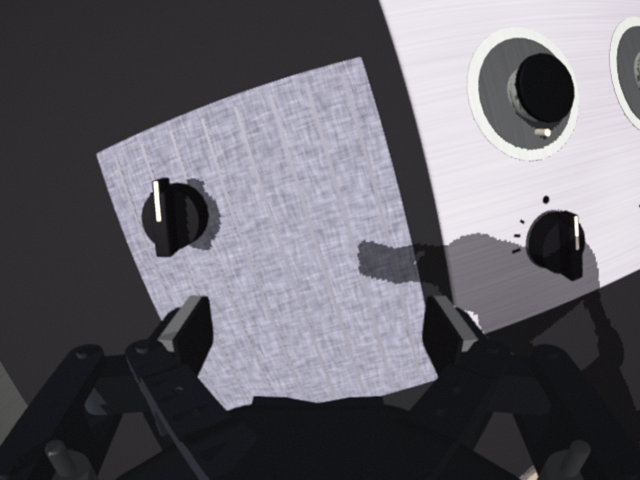

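Run:
```python
from knob import *
rows([0.582,0.376,0.075],np.radians(-16.8))
```

```text
ROW [0.0176, -0.2995, 0.2267] [0.0002, 0.0002, 0.0007] n>=2.4
```

Emit:
carry_out([
  [[0.017,-0.299,0.05,0,0,0.001],[0.017,-0.299,0.1,0,0,0.001],[0.017,-0.299,0.2,0,0,0.001],[0.017,-0.299,0.22,0,0,0.001],[0.017,-0.299,0.22,0,0,0.001],[0.017,-0.299,0.22,0,0,0.001]],
])

```text
clock: 50.18
position: [0.583, 0.3767, 0.0807]
tool_rot: [-0.001, 0.989, -0.146, 0.002]
ft_force: [0.0, -0.9, -0.2]
opening: 0.0854
```

Run:
```python
from knob import *
st=show(); s,im=shot("wrist","k13"); knobs(im,st,roi=[[290,150],[345,150],[345,390],[290,390]])
rows([0.582,0.376,0.032],np.radians(-16.8),st)
```

```text
t 50.17 p [0.583  0.3767 0.0807] yaw -0.294 q [ 0.46  0.78  1.18 -0.    1.17  2.33] F [ 0.  -0.9 -0.2] op 0.0854
line px [317.  242.5] mid [0.6011 0.3708] L 30.2 W 3.0 dir deg 163.1 ends px [315 272] [319 213]
ROW [-0.0021, 0.0027, 0.1216] [-0.0008, -0.0009, -0.0002] n>=0.8
```

Emit:
carry_out([
  [[-0.002,0.001,0.06,0,0,0],[-0.002,0.001,0.1,0,0,0],[-0.002,0.001,0.12,0,0,0],[-0.002,0.001,0.12,0,0,0]],
])

```text
clock: 50.72
position: [0.5807, 0.3768, 0.0298]
tool_rot: [0.0, 0.989, -0.146, -0.0]
ft_force: [-0.2, 0.2, 0.3]
opening: 0.0855
```

Emit:
carry_out([
  [[0,0,0,0,0,0],[0,0,0,0,0,0],[0,0,0,0,0,0],[0,0,0,0,0,0],[0,0,0,0,0,0],[0,0,0,0,0,0],[0,0,0,0,0,0],[0,0,0,0,0,0]],
], fingers=-1)

```text
clock: 51.72
position: [0.581, 0.377, 0.0304]
tool_rot: [-0.0, 0.989, -0.146, 0.0]
ft_force: [0.9, 0.3, 4.6]
opening: 0.0124
```

Run:
```python
from knob import *
st=show();s,im=shot("wrist","k14"); rows([0.45,0.08,0.12],np.radians(41.7),st)
knobs(im,st,roi=[[290,150],[345,150],[345,390],[290,390]]);print(st["position"])
```

```text
t 51.73 p [0.581  0.377  0.0304] yaw -0.293 q [ 0.47  0.83  1.23 -0.    1.08  2.33] F [0.9 0.3 4.6] op 0.0124
ROW [-0.0992, 0.8054, -0.2243] [-0.0, -0.0002, -0.3248] n>=5.5
line px [317.5 272.4] mid [0.6014 0.37  ] L 29.5 W 3.3 dir deg 163.1 ends px [315 312] [321 236]
[0.58102845 0.37703769 0.03042843]
```

Emit:
carry_out([
  [[0,0,-0.1,0,0,0],[0,0,-0.2,0,0,0],[0,0,-0.3,0,0,0],[-0.1,0.805,-0.3,0,0,-0.325],[-0.1,0.805,-0.3,0,0,-0.325],[-0.1,0.805,-0.3,0,0,-0.325],[-0.1,0.805,-0.3,0,0,-0.325],[-0.1,0.805,-0.3,0,0,-0.325],[-0.1,0.805,-0.3,0,0,-0.325],[-0.1,0.805,-0.3,0,0,-0.325]],
])

```text
clock: 53.02
position: [0.4488, 0.0792, 0.1499]
tool_rot: [-0.0, 0.935, 0.355, -0.0]
ft_force: [0.4, -0.2, -0.2]
opening: 0.0127
```

Run:
```python
from knob import *
st=show(); rows([0.4565,-0.308,0.1],np.radians(41.7),st)
```

```text
t 53.02 p [0.4488 0.0792 0.1499] yaw 0.725 q [ 0.01  0.31  1.83 -0.    1.01  0.85] F [ 0.4 -0.2 -0.2] op 0.0127
ROW [-0.6276, 0.7373, 0.1247] [-0.0002, 0.0003, -0.0009] n>=6.2
```

Emit:
carry_out([
  [[-0.628,0.737,0,0,0,-0.001],[-0.628,0.737,0,0,0,-0.001],[-0.628,0.737,0,0,0,-0.001],[-0.628,0.737,0,0,0,-0.001],[-0.628,0.737,0,0,0,-0.001],[-0.628,0.737,0,0,0,-0.001],[-0.628,0.737,0.08,0,0,-0.001],[-0.628,0.737,0.125,0,0,-0.001],[-0.628,0.737,0.125,0,0,-0.001],[-0.628,0.737,0.125,0,0,-0.001]],
])

```text
clock: 54.28
position: [0.4593, -0.3067, 0.1006]
tool_rot: [0.0, 0.934, 0.358, 0.0]
ft_force: [0.5, -0.5, 1.1]
opening: 0.0126
```

Run:
```python
from knob import *
st=show(); rows([0.4565,-0.308,0.06],np.radians(41.7),st); s,im=shot("wrist","k15")
```

```text
t 54.27 p [ 0.4593 -0.3067  0.1006] yaw 0.732 q [-0.73  0.53  1.62  0.    0.99  0.11] F [ 0.5 -0.5  1.1] op 0.0126
ROW [-0.0073, -0.0023, 0.1015] [0.0003, -0.0, 0.0012] n>=0.7
```

View pics/k15.png

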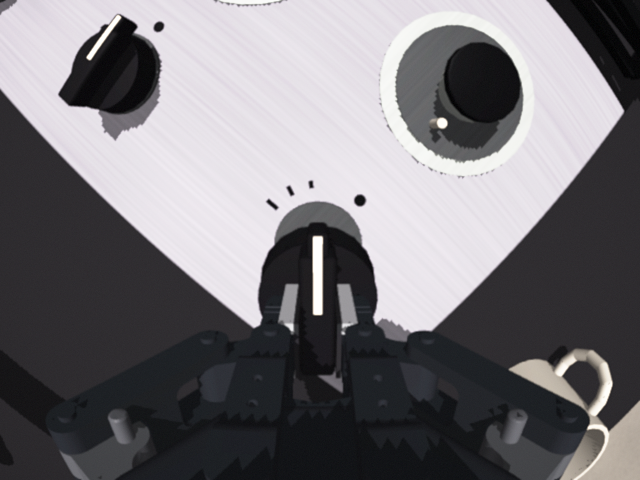

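Emit:
carry_out([
  [[-0.007,-0.002,0.05,0,0,0],[-0.007,-0.002,0.085,0,0,0],[-0.007,-0.002,0.095,0,0,0],[-0.007,-0.002,0.095,0,0,0],[-0.007,-0.002,0.095,0,0,0]],
])

```text
clock: 54.95
position: [0.4561, -0.3086, 0.0627]
tool_rot: [0.001, 0.934, 0.358, 0.0]
ft_force: [-0.4, 0.3, -0.8]
opening: 0.0123
```

Run:
```python
from knob import *
st=show(); rows([0.4565,-0.308,0.046],np.radians(41.7),st)
```

```text
t 54.95 p [ 0.4561 -0.3086  0.0627] yaw 0.731 q [-0.73  0.58  1.66 -0.    0.9   0.11] F [-0.4  0.3 -0.8] op 0.0123
ROW [0.0017, -0.0005, 0.0418] [0.0004, -0.0, 0.0012] n>=0.3
```

Emit:
carry_out([
  [[0.002,0,0.01,0,0,0.001],[0.002,0,0.02,0,0,0.001],[0.002,0,0.03,0,0,0.001],[0.002,0,0.04,0,0,0.001],[0.002,0,0.042,0,0,0.001]],
])

```text
clock: 55.58
position: [0.4571, -0.3079, 0.0454]
tool_rot: [0.001, 0.934, 0.356, 0.001]
ft_force: [4.3, 1.5, 2.4]
opening: 0.0125
```

Emit:
carry_out([
  [[0,0,0.008,0,0,0],[0,0,0.016,0,0,0],[0,0,0.022,0,0,0],[0,0,0.024,0,0,0],[0,0,0.024,0,0,0]],
])

```text
clock: 56.2
position: [0.4573, -0.3079, 0.0374]
tool_rot: [0.001, 0.934, 0.356, 0.001]
ft_force: [3.9, 4.6, 14.5]
opening: 0.0123
```

Emit:
carry_out([
  [[0,0,-0.003,0,0,0.05],[0,0,-0.003,0,0,0.1],[0,0,-0.003,0,0,0.15],[0,0,-0.003,0,0,0.2],[0,0,-0.003,0,0,0.24],[0,0,-0.003,0,0,0.27],[0,0,-0.003,0,0,0.285],[0,0,-0.003,0,0,0.285]],
])

```text
clock: 57.2
position: [0.4578, -0.3075, 0.0375]
tool_rot: [0.0, 0.996, -0.084, 0.001]
ft_force: [8.6, 4.9, 5.0]
opening: 0.0124
```

Run:
```python
from knob import *
st=show();print(st["wrist_torque"])
```

```text
t 57.20 p [ 0.4578 -0.3075  0.0375] yaw -0.167 q [-0.73  0.61  1.68  0.    0.85  1.01] F [8.6 4.9 5. ] op 0.0124
[ 0.89126068 -1.40022815  0.08262925]
```

Emit:
carry_out([
  [[0,0,0,0,0,0.007],[0,0,0,0,0,0.014],[0,0,0,0,0,0.014]],
])

```text
clock: 57.58
position: [0.4579, -0.3075, 0.0375]
tool_rot: [0.0, 0.994, -0.105, 0.002]
ft_force: [8.3, 5.7, 4.5]
opening: 0.0122
```

Run:
```python
from knob import *
st=show();print(st["wrist_torque"]); rows([0.457,-0.307,0.037],np.radians(-0.4),st)
```

```text
t 57.58 p [ 0.4579 -0.3075  0.0375] yaw -0.211 q [-0.73  0.61  1.68  0.    0.85  1.05] F [8.3 5.7 4.5] op 0.0122
[ 0.90368827 -1.49277567  0.22854732]
ROW [-0.0024, -0.0007, 0.0012] [0.0001, -0.001, -0.0649] n>=1.1
```

Emit:
carry_out([
  [[0.003,-0.003,0.001,0,0,-0.03],[0.003,-0.003,0.001,0,0,-0.055],[0.003,-0.003,0.001,0,0,-0.065],[0.003,-0.003,0.001,0,0,-0.065],[0.003,-0.003,0.001,0,0,-0.065]],
])

```text
clock: 58.2
position: [0.4579, -0.3075, 0.0374]
tool_rot: [0.001, 1.0, -0.003, 0.0]
ft_force: [1.6, 0.3, 8.2]
opening: 0.0126
```

Emit:
carry_out([
  [[0,0,0,0,0,0],[0,0,0,0,0,0],[0,0,0,0,0,0],[0,0,0,0,0,0],[0,0,0,0,0,0],[0,0,-0.1,0,0,0],[0,0,-0.2,0,0,0],[-0.05,-0.44,-0.42,0,0,0],[-0.1,-0.44,-0.42,0,0,0],[-0.1,-0.44,-0.42,0,0,0],[-0.1,-0.44,-0.42,0,0,0],[-0.1,-0.44,-0.42,0,0,0]],
], fingers=1)

```text
clock: 59.7
position: [0.4192, -0.1304, 0.205]
tool_rot: [0.001, 1.0, -0.003, 0.001]
ft_force: [-0.3, 0.8, 0.1]
opening: 0.0849
```

Run:
```python
from knob import *
st=show(); shot("wrist","k16"); knobs("pics/k16.png",st,zt=0.055)
```

```text
t 59.70 p [ 0.4192 -0.1304  0.205 ] yaw -0.005 q [-0.48  0.21  1.79 -0.    1.14  1.1 ] F [-0.3  0.8  0.1] op 0.0849
line px [313.3 150.5] mid [ 0.4796 -0.1283] L 30.0 W 3.1 dir deg 178.7 ends px [313 169] [315 131]
line px [106.9 157.7] mid [0.4827 0.0521] L 29.4 W 3.8 dir deg 179.7 ends px [109 174] [105 141]
line px [521.  158.5] mid [ 0.4789 -0.3084] L 29.2 W 3.8 dir deg 179.6 ends px [519 175] [523 142]
line px [ 42.  342.2] mid [0.2853 0.1892] L 29.0 W 2.9 dir deg 118.1 ends px [ 36 346] [ 48 339]
```

View pics/k16.png

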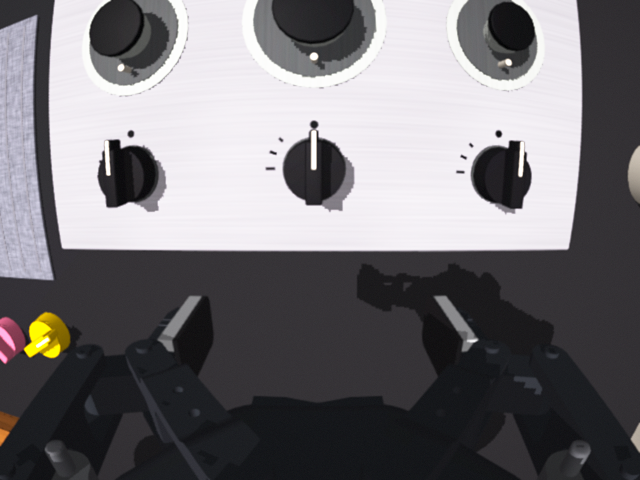

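Run:
```python
from knob import *
s,t=shot("top"); s,i=shot("side"); cv2.imwrite("pics/f.png",np.vstack([cv2.resize(t[150:330,100:560],(767,300)),cv2.resize(i[150:330,140:500],(767,384))[:300]]))
```

```text
(no output)
```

View pics/f.png

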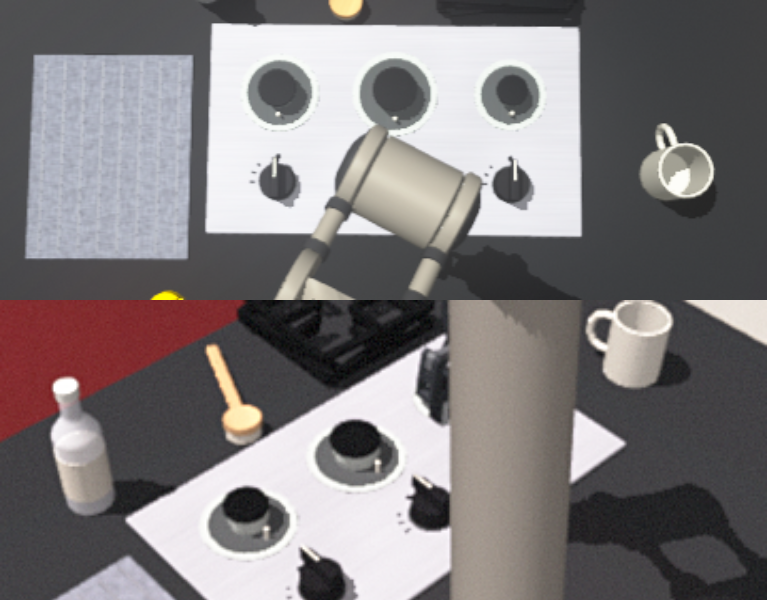

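Run:
```python
from station import *
print(close_job())
```

```text
the job is handed in; nothing more can be done
None
```

I put all three caps and all three knobs back and turned every valve off. I handed the job in at about 60 s of robot time, with the gripper open and clear of everything.

- **Caps:** All three were on the mat, so no stem stays bare and no knob is left over. The large cap went on the middle burner, the medium on the left and the small on the right. Each met resistance at the height expected for a seated cap, and each looked level in the wrist camera afterwards.
- **Knobs:** Each was pushed down until it met its collar, within about 0.2 mm of the expected height. One knob on the mat had been knocked about 4 cm aside; I saw this and measured it again before gripping it.
- **Valves:** I turned each valve clockwise with its fitted knob until the torque rose to 0.17–0.23 N m, well above the 0.06 N m friction, which shows the off stop. I then turned each knob back through its play to the off dot.
- **Last checks:** The pointers read -0.3°, -1.3° and -0.4° (left, middle, right), against the hob's own heading of about -0.4°. The soap bottle, mug, brush and the pink and yellow look-alikes were never touched.
- **Limits of the checks:**
  - The valve angles come from the torque at the stop, because the knobs hide the stems.
  - The cameras disagreed by about 1–3 mm on positions, which I allowed for by averaging or correcting.
  - The gripper read about 2 mm less than the stated size on every cap and knob it held. The camera also measured the cap discs about 2 mm under size.

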